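# Level the specimen stage with a wedge and lock its clamp screw

## Robot

A 6-joint arm with a two-finger parallel gripper is mounted at the origin on the work surface. World frame = base frame: x ahead of the robot, y to its left, z up, the work surface at z = 0. Lengths are in m, angles in rad, forces in N, time in s.
With the tool pointing down it reaches from about 0.375 to 0.9 m from the base axis. Payload 3.1 kg.
Tool frame: the origin (TCP) lies midway between the tips of the shut fingers; the grasp point (between the pads) lies 19 mm behind it; z points along the fingers, y is the direction in which the jaws open and shut (so a half turn about z gives the same grasp; the last joint's range is limited). The gripper opens to 85 mm and grips with 20 to 120 N. Pads are 22 mm wide; open, the fingers measure 114 mm over their backs; the gripper's body (76 mm by 85 mm) begins 54 mm behind the grasp point. The pads swing forward as they close: fully open they stand 13 mm farther back than shut.
Start: joints at [1.165, 0.527, 1.433, -0, 1.181, -0.178], TCP at [0.14, 0.609, 0.231] pointing down, gripper open.
Joint ranges: [-3.08, 3.08], [-0.75, 2.2], [0.22, 2.44], [-1.43, 4.57], [0, 2.65], [-2.85, 2.85]. Speed limits (rad/s): [2.79, 2.79, 3.14, 3.14, 3.14, 3.14].

## Interface

Orientations are given as a unit quaternion [x, y, z, w].
In Python, from station import manip gives the robot as it stands.
- The arm moves only by the tool servo_tool, never from a script. Its argument "increments" is a list of rows, each an object with "hand": the closure, from 0 (fully open) to 1 (shut); "travel": the shift along the tool's x, y, z in mm, a list of three; "yaw": the turn about the tool's z in degrees. A call has 1 to 20 rows; each row shifts and turns the commanded pose from where the row before left it, along the tool's axes as they then stand; what a row does not reach is not made up. A row lasts 1/10 s, in which the tool goes at most 50 mm and 8.59 degrees, less where a joint would pass 70% of its speed; a pose out of reach is approached as far as the arm can. A call with a gripper value outside its range is refused whole. The fingers move at their own pace and stop on an object; "newtons" is the grip in N (left out, the last holds). Time passes only in rows, so rows that do not move let the fingers close. It gives the time, the measured TCP pose, the force and the opening at its end, in the units of the state.
- manip.sense(): the state, without advancing time (a new reading comes with each control period).
- manip.snapshot(name): name is "scene" or "top"; returns a dict with "pixels" (384x512x3 uint8, blue, green, red), "fx", "fy", "cx", "cy" (pixels), "D" ([k1, k2, p1, p2, k3] as OpenCV has them; the pictures are not rectified), "R" (3x3) and "t" (3): a world point X has camera coordinates R X + t. Camera axes: x right, y down, z forward; pixel columns grow to the right and rows downward; lengths in m; the calibration is good to about 2 mm. A picture is of the moment at which its call begins. There is no depth.
- manip.sign_off(): hands the job in, once; it reports no verdict.
The state is a dict: "t": time; "q": joint angles; "qd": joint speeds; "tau": joint torques, N m; "tcp_pos": TCP position; "tool_rot": TCP orientation; "force": force on the tool from outside, world axes, zero at the start; "ft_torque": the same for the moment, N m; "finger_gap": opening from 0.0 (shut) to 1.0 (fully open).
Only numpy, scipy, OpenCV 4.12 (cv2) and the standard library are available. Lean on these libraries where they do the work, as an engineer would, in place of code of your own. Each camera call takes 0.05 s, during which the arm holds its last target.

## Task

The near edge of the tilting specimen stage has sunk: slide the wedge, thin end first, under the middle of that edge until the stage plate is level (the wedge's thick end then stands on the scribed line), and let go of it. Then take the key from its stand, set its blade in the slot of the clamp screw and turn the screw clockwise until it is fully home, with the key only; about half-way, let go of the key, standing in the slot, and take a fresh grip. Leave the key standing in the screw and do not disturb the other things on the bench.

Things in the scene. Friction and masses are not known exactly. Their poses are not given: they have to be found in the camera images.
- wedge_mid (a point): Loose aluminium wedge, 130 long (x), 40 wide (y), 0.2 kg, lying flat; this point: mid-length, mid-width, 15 mm above its underside. Its tip (thin end, 5 mm thick) is 65 mm towards +x. The top rises evenly from 5 mm at the tip to 30 mm at 105 mm from the tip; then comes the flat-topped heel, 25 mm long. Pushing it under the plate takes 3 to 10 N; it stays where it is left.
- wedge_heel (a point): Grip point on the wedge's heel (block 30 mm high with upright sides, gripped across its 40 mm width): 50 mm towards -x from the wedge's middle, 15 mm above its underside.
- stage_line (a point): Middle of a thin dark line scribed on the stage's white base (fixed, 290 x 240 x 16 mm; the point is on its top, 16 mm above the bench). x points square to the plate's near edge, which is 54 mm towards +x; the apron goes on 61 mm towards -x. With the wedge pushed straight along +x at y = 0, the plate is level when its thick end face is on this line (wedge_mid 65 mm towards +x).
- plate_edge (a point): Middle of the lower near edge of the black stage plate (155 mm from this edge to its hinge, 120 wide, 10 thick, 0.5 kg). When level its underside is 23 mm above the base; at the start this edge is about 12 mm above the base.
- plate (a joint): Tilt of the stage plate on its far hinge, rad: 0 level, negative near edge low. It rests by its weight at its lower stop, -0.07, and can be lifted to 0.06. Each 10 mm of wedge travel under the edge lifts it by about 0.015.
- screw_top (a point): Centre of the top of the clamp screw's steel head (60 mm across, 22 high, on a boss on the right of the base; top 52 mm above the bench). Its slot, 52 x 9 mm, 19 deep, closed at the ends, runs along this frame's x axis; the frame turns with the screw, z up. A small dark pointer on the rim (at +x) meets a steel pin on the base when the screw is home.
- screw (a joint): Angle of the clamp screw, rad, growing as it turns clockwise seen from above; it starts between 0 and 0.4, and 4.0 is its stop (home). It turns with a steady friction of 0.12 N m and stays where it is left.
- key_mid (a point): The key: loose upright tool 132 mm tall, 0.2 kg: round grey handle (36 mm diameter, 70 high), steel shaft, collar, flat blade below. This point: centre of the handle, on the axis, 97 mm above the blade's foot, 81 above the collar's underside. z up the tool. Blade 44 mm wide along x, 6 thick along y, 16 long, thinned at the foot; a dark bar on the handle's top also runs along x.
- key_collar (a point): Centre of the underside of the key's collar (54 mm across). The key starts in its wooden stand (90 x 80 x 30 mm, fixed), blade in a slot, collar on top: lift 20 mm to clear. In the screw the collar rests on the head likewise (this point on screw_top) and the key stands upright by itself; the blade fits either way round with about 4 degrees of play.
- dish: Bystander, leave alone: shallow glass dish, 90 mm across, 18 mm high, origin at the centre of its underside.
- slidebox: Bystander, leave alone: white slide box, 85 x 110 x 32 mm, origin at the centre of its underside.
- jar: Bystander, leave alone: amber jar, 64 mm across, 85 mm high, origin at the centre of its underside.
- eyepiece: Bystander, leave alone: black spare eyepiece standing on end, 48 mm across, 66 mm high, origin at the centre of its underside.
- mouse: Bystander, leave alone: black computer mouse, 105 x 60 x 31 mm, origin at the centre of its underside.
- bottle: Bystander, leave alone: white bottle, 60 mm across, 130 mm high, origin at the centre of its underside.
Mind the look-alikes: they are no part of the job. Of the things like the part that bears wedge_mid, leave any that is green or purple; of the rest the larger one is meant.

How it is judged:
By the outcome, as a careful person would: the job done as asked, in the order asked, and still so for the second after the job is handed in, with the robot touching nothing.
It also fails if it takes over 72 s, if anything falls off the work surface, if the arm or the gripper's body presses on something with over 40 N, if the wrist force passes 120 N, or if a joint passes its speed limit or range.

## Working session

There is one attempt and no reset: what is moved stays moved. The work goes in short steps, Python scripts to look and compute and a tool call to move; the robot and the scene stay as the last step left them, time stands still between calls to the robot, and variables do not carry over. Pictures are saved under pics/ and viewed, and the job is handed in when it is done.

Besides the shell and the picture viewer there is one more tool, called after "Call:" by a JSON object that holds its "method" and its "body", one argument or row to a line. servo_tool: Moves the arm, as the interface text tells. Its arguments: {"type":"object","properties":{"increments":{"type":"array","items":{"type":"object","properties":{"hand":{"type":"number"},"travel":{"type":"array","items":{"type":"number"}},"yaw":{"type":"number"}}}},"newtons":{"type":"number"}},"required":["increments"]}

```bash
ls; mkdir -p pics
python3 - <<'E'
from station import manip
import cv2,pickle
s=manip.sense(); print(s)
for n in("scene","top"):
    d=manip.snapshot(n); pickle.dump(d,open(n+"0.pkl","wb")); cv2.imwrite(f"pics/{n}0.png",d["pixels"])
    print(n,d["fx"],d["fy"],d["cx"],d["cy"],d["D"],d["R"],d["t"])
E
```

```text
pics
{'t': 0.0, 'q': array([ 1.16550408e+00,  5.28476488e-01,  1.43392658e+00, -5.47244823e-06,
        1.18141952e+00, -1.78472135e-01]), 'qd': array([-0.00080293,  0.00042411,  0.00016097,  0.00168733, -0.00182405,
        0.00044592]), 'tau': array([-1.41800279e-03, -4.42344761e+01, -1.78024542e+01, -4.21409513e-04,
        8.46954121e-03,  9.41255394e-06]), 'tcp_pos': array([0.14021116, 0.60831463, 0.23031958]), 'tool_rot': array([ 1.13165995e-01,  9.93575470e-01, -1.06853631e-03, -3.18414423e-04]), 'force': array([-0.32315987, -0.19629103,  0.08978424]), 'ft_torque': array([ 0.05942243,  0.05735845, -0.05527974]), 'finger_gap': 1.0028078829745044}
scene 473.1819192100266 473.1819192100266 254.1806211549402 181.67025031489834 [-0.18469498  0.          0.          0.          0.        ] [[ 0.12111592  0.99263529  0.00247373]
 [ 0.75755686 -0.090822   -0.64642011]
 [-0.64143475  0.08016576 -0.76297766]] [-0.03790859 -0.31392159  2.16852443]
top 487.18582215173603 487.18582215173603 249.6231245596642 193.16576613029707 [0.06603211 0.         0.         0.         0.        ] [[-0.03019066 -0.99951354 -0.00782303]
 [-0.9856603   0.03107035 -0.16585658]
 [ 0.16601896  0.00270353 -0.98611886]] [-0.00378865  0.49518925  1.64525993]
```

Run:
```python
import cv2
for n in("scene","top"):
    i=cv2.imread(f"pics/{n}0.png"); cv2.imwrite(f"pics/{n}0b.png",cv2.resize(i,(800,600),interpolation=cv2.INTER_CUBIC))
```

```text
(no output)
```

View pics/scene0b.png

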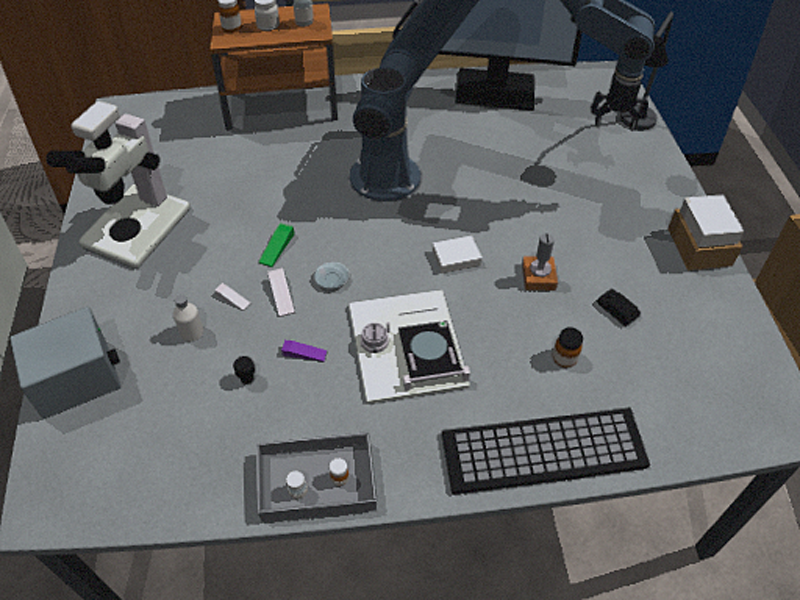

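View pics/top0b.png

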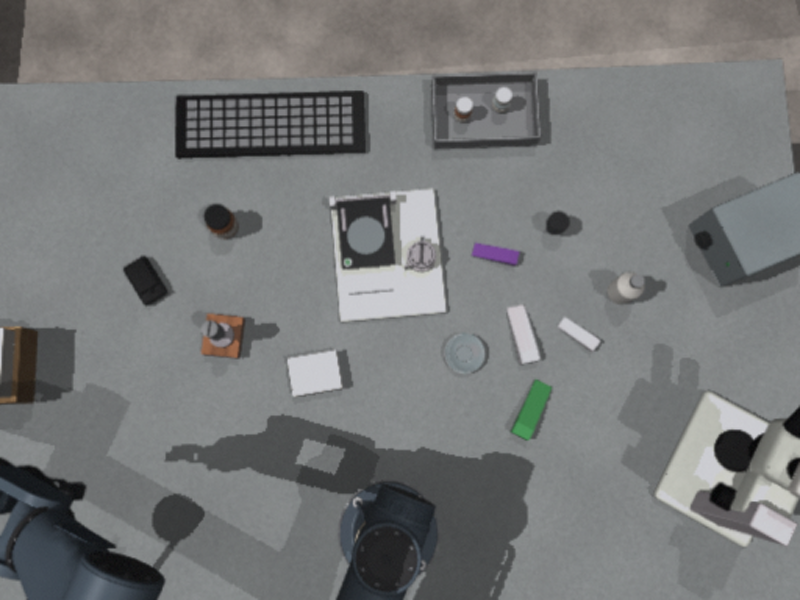

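The top view (scaled by 1.5625) shows the larger white wedge at about (523,335) and the stage base at about (388,255). It also shows the screw at (421,253) and the key in its stand at (222,333). I'll enlarge these areas to measure them.

```bash
cat > h.py <<'E'
import numpy as np,cv2,pickle
def ld(f): return pickle.load(open(f,'rb'))
def K(d): return np.array([[d["fx"],0,d["cx"]],[0,d["fy"],d["cy"]],[0,0,1]])
def ray(d,uv):
    p=cv2.undistortPoints(np.array(uv,float).reshape(-1,1,2),K(d),np.array(d["D"])).reshape(-1,2)
    R=np.array(d["R"]);c=-R.T@np.array(d["t"])
    return c,np.c_[p,np.ones(len(p))]@R
def plane(d,uv,z):
    c,v=ray(d,uv); return c+v*((z-c[2])/v[:,2])[:,None]
def proj(d,X):
    rv=cv2.Rodrigues(np.array(d["R"]))[0]
    return cv2.projectPoints(np.array(X,float).reshape(-1,1,3),rv,np.array(d["t"]),K(d),np.array(d["D"]))[0].reshape(-1,2)
def tri(da,a,db,b):
    ca,va=ray(da,[a]);cb,vb=ray(db,[b]);va=va[0]/np.linalg.norm(va);vb=vb[0]/np.linalg.norm(vb)
    A=np.c_[va,-vb];s=np.linalg.lstsq(A,cb-ca,rcond=None)[0]
    p,q=ca+s[0]*va,cb+s[1]*vb
    return (p+q)/2,np.linalg.norm(p-q)
def crop(d,x0,y0,x1,y1,s,f):
    i=d["pixels"][y0:y1,x0:x1]; i=cv2.resize(i,None,fx=s,fy=s,interpolation=cv2.INTER_CUBIC)
    for k in range(x0,x1):
        if k%10==0: cv2.putText(i,str(k),((k-x0)*s,8),0,.3,(0,255,255),1); cv2.line(i,((k-x0)*s,9),((k-x0)*s,13),(0,255,255))
    for k in range(y0,y1):
        if k%10==0: cv2.putText(i,str(k),(0,(k-y0)*s+4),0,.3,(0,255,255),1)
    cv2.imwrite(f,i)
E
python3 - <<'E'
from h import *
t=ld("top0.pkl");s=ld("scene0.pkl")
crop(t,200,110,360,230,5,"pics/c1.png")
crop(t,120,190,170,235,10,"pics/c2.png")
crop(t,300,180,400,260,8,"pics/c3.png")
crop(s,215,180,315,260,8,"pics/c4.png")
crop(s,320,140,370,190,10,"pics/c5.png")
crop(s,130,160,230,235,8,"pics/c6.png")
E
```

```text
(no output)
```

View pics/c1.png

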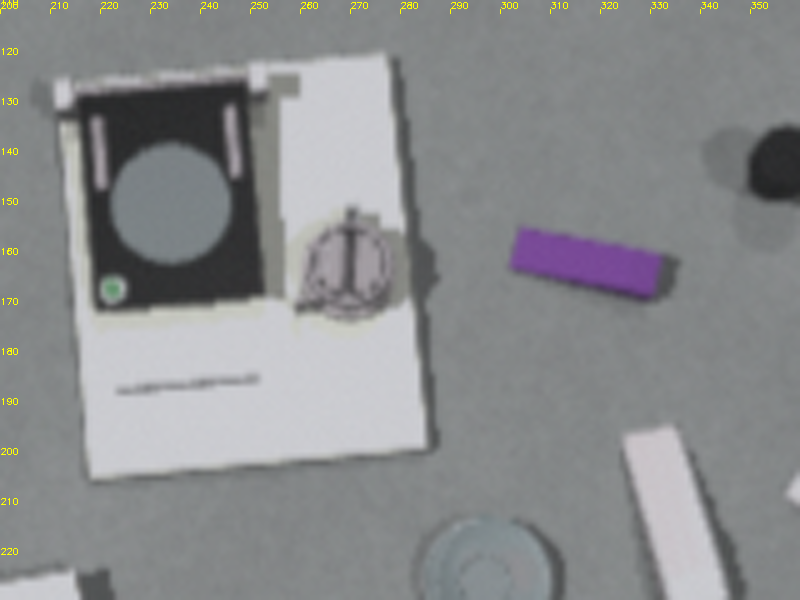

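View pics/c2.png

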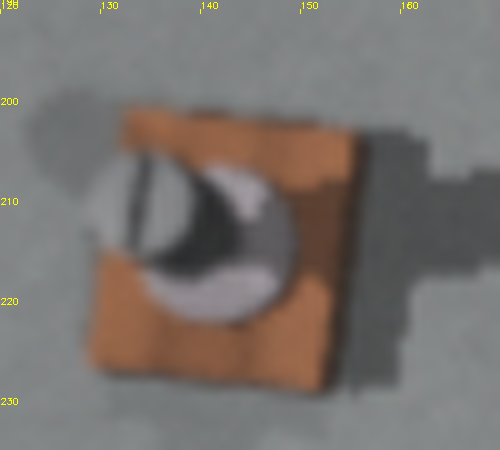

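View pics/c3.png

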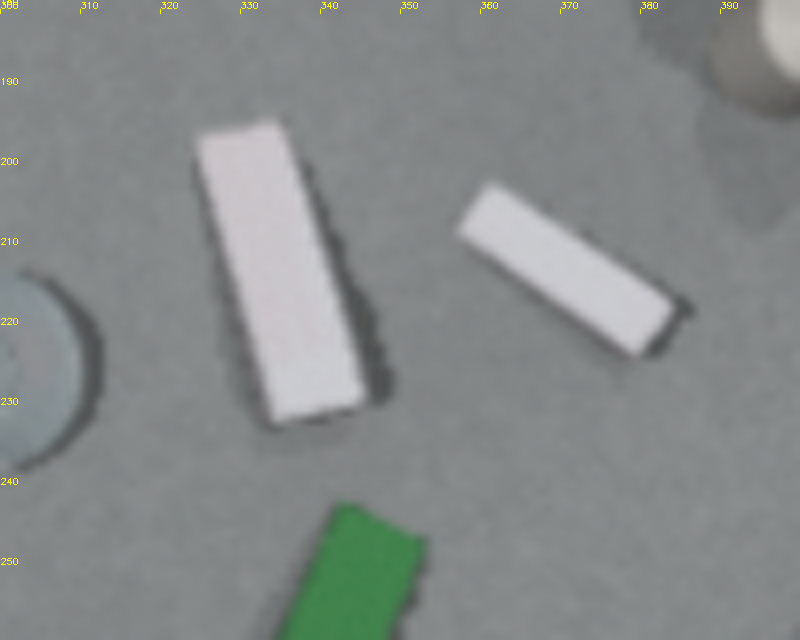

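View pics/c4.png

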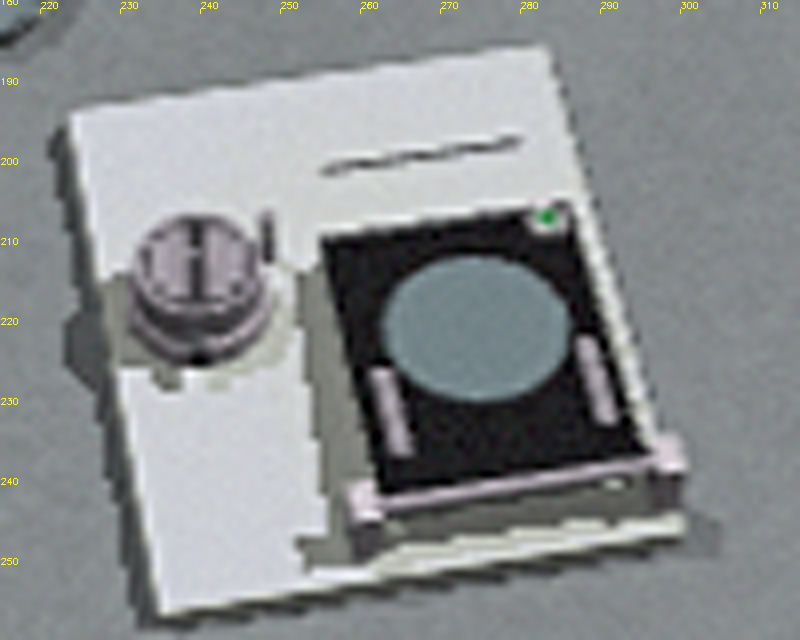

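View pics/c5.png

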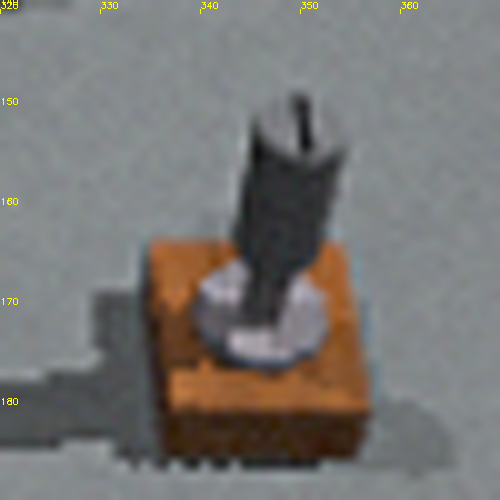

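View pics/c6.png

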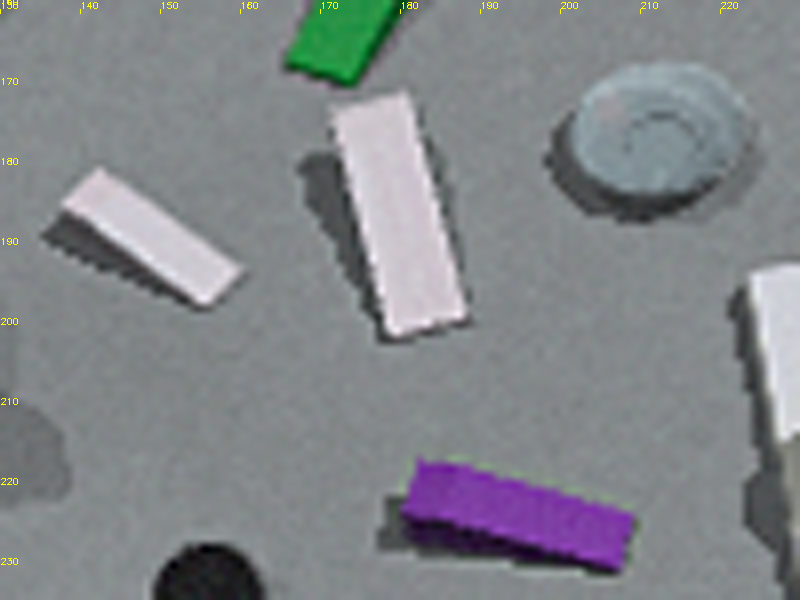

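The thick end of the larger white wedge faces the robot: its shadow widens towards row 230 in the top crop. The scribed line runs (223,187.5)–(251,185.5) in the top image. The screw pointer is on the far side at (269,152), and the pin is near (260,170). Next I compute the positions.

Run:
```python
from h import *
np.set_printoptions(precision=4,suppress=True)
t=ld("top0.pkl");s=ld("scene0.pkl")
def sub(d,box,cond):
    x0,y0,x1,y1=box
    m=np.zeros(d["pixels"].shape[:2],np.uint8);m[y0:y1,x0:x1]=cond(d["pixels"][y0:y1,x0:x1].astype(int))*255
    c=max(cv2.findContours(m,0,1)[0],key=cv2.contourArea);return c,cv2.boxPoints(cv2.minAreaRect(c))
bright=lambda p:p.min(2)>165
for d,n,bx in((t,"top",(318,185,352,240)),(s,"scene",(165,165,195,208))):
    c,b=sub(d,bx,bright); print(n,"wedge px",b.tolist())
# manual corners
print("wedge top tip",plane(t,[[324.5,196.3],[334.3,194.8]],.005),"heel",plane(t,[[334,232.3],[345.5,229.7]],.03))
print("wedge scene heel",plane(s,[[171.2,173.3],[180.3,171.3]],.03),"tip",plane(s,[[178.3,201.5],[187.7,199.2]],.005))
tb=plane(t,[[211.2,127.5],[277,120.5],[285.3,199],[217.7,205]],.016);print("base top",tb)
sb=plane(s,[[223.3,193.8],[282.5,185.3],[299.7,246],[235.3,256]],.016);print("base scene",sb)
print("line top",plane(t,[[223,187.8],[251.5,185.3]],.016),"scene",plane(s,[[255.3,201],[279.3,197]],.016))
print("plate near edge top z~.038",plane(t,[[219,171.5],[252.5,169]],.038),'scene',plane(s,[[255,209],[286,205]],.038))
print("screw top c",plane(t,[[269.5,161.5]],.052),"scene",plane(s,[[239,212.5]],.052))
print("slot ends",plane(t,[[269.7,154],[269.7,168]],.052),plane(s,[[238.3,207.5],[238.8,217.5]],.052))
print("pointer",plane(t,[[270,152]],.045),plane(s,[[240,225]],.045),"pin",plane(t,[[259.5,171]],.03),plane(s,[[247.3,212.5]],.016))
print("stand top corners",plane(t,[[132.2,200.5],[155.7,203],[152.3,229],[128.8,227]],.03))
print("stand scene",plane(s,[[335,164.5],[354.5,164.5],[357,181],[337.5,181]],.03))
print("collar",plane(t,[[142,214.2]],.036),plane(s,[[346,171.5]],.036))
print("handle top",plane(t,[[134.2,210.3]],.146),plane(s,[[349.5,153]],.146),tri(t,(134.2,210.3),s,(349.5,153)))
print("bar",plane(t,[[135.0,205],[133.2,215.5]],.146),plane(s,[[349.3,149.5],[350.5,155.5]],.146))
print("screw tri",tri(t,(269.5,161.5),s,(239,212.5)))
```

```text
top wedge px [[324.1697998046875, 197.0943603515625], [335.0, 194.00003051757812], [345.11322021484375, 229.396240234375], [334.28302001953125, 232.49057006835938]]
scene wedge px [[170.93264770507812, 173.54403686523438], [180.48187255859375, 171.03109741210938], [187.826416015625, 198.9404296875], [178.27719116210938, 201.453369140625]]
wedge top tip [[ 0.4814 -0.2824  0.005 ]
 [ 0.4857 -0.317   0.005 ]] heel [[ 0.3517 -0.3039  0.03  ]
 [ 0.3595 -0.3436  0.03  ]]
wedge scene heel [[ 0.3547 -0.3412  0.03  ]
 [ 0.3483 -0.3043  0.03  ]] tip [[ 0.4823 -0.3178  0.005 ]
 [ 0.4752 -0.2809  0.005 ]]
base top [[ 0.7426  0.1118  0.016 ]
 [ 0.7609 -0.1254  0.016 ]
 [ 0.4744 -0.1433  0.016 ]
 [ 0.4606  0.094   0.016 ]]
base scene [[ 0.4735 -0.1408  0.016 ]
 [ 0.4584  0.095   0.016 ]
 [ 0.7457  0.1115  0.016 ]
 [ 0.7593 -0.1215  0.016 ]]
line top [[ 0.5212  0.0742  0.016 ]
 [ 0.527  -0.0265  0.016 ]] scene [[ 0.5236 -0.0214  0.016 ]
 [ 0.5152  0.0733  0.016 ]]
plate near edge top z~.038 [[ 0.5755  0.0856  0.038 ]
 [ 0.5807 -0.0317  0.038 ]] scene [[ 0.578  -0.0294  0.038 ]
 [ 0.5734  0.0888  0.
[... 220 characters left out ...]
0.0948  0.045 ]] [[ 0.6488 -0.0928  0.045 ]] pin [[ 0.5745 -0.0561  0.03  ]] [[ 0.5746 -0.0581  0.016 ]]
stand top corners [[0.4838 0.389  0.03  ]
 [0.4724 0.3078 0.03  ]
 [0.3824 0.3192 0.03  ]
 [0.392  0.3996 0.03  ]]
stand scene [[0.3861 0.3239 0.03  ]
 [0.3955 0.4045 0.03  ]
 [0.4834 0.3915 0.03  ]
 [0.474  0.3133 0.03  ]]
collar [[0.434  0.3535 0.036 ]] [[0.4339 0.3576 0.036 ]]
handle top [[0.433  0.3537 0.146 ]] [[0.4358 0.3542 0.146 ]] (array([0.4335, 0.3548, 0.1434]), np.float64(0.0008872605264004163))
bar [[0.4502 0.3513 0.146 ]
 [0.4163 0.3567 0.146 ]] [[0.4174 0.3582 0.146 ]
 [0.4492 0.3547 0.146 ]]
screw tri (array([ 0.6012, -0.0913,  0.057 ]), np.float64(4.7375150126719534e-05))
```

Run:
```python
from h import *
np.set_printoptions(precision=4,suppress=True)
t=ld("top0.pkl");s=ld("scene0.pkl")
print("dish",plane(t,[[297,226.3]],.018),plane(s,[[211.5,175]],.018))
print("green corners",plane(t,[[343,242.5],[353,247.5]],.02),plane(s,[[166,168.3],[173.7,170.5]],.02))
h=np.array([.3681,-.3205,.03]);print(proj(t,[h,[.5228,.0248,.016],[.6,-.0913,.052]]),proj(s,[h,[.5228,.0248,.016],[.6,-.0913,.052]]))
```

```text
dish [[ 0.3772 -0.1796  0.018 ]] [[ 0.3727 -0.1804  0.018 ]]
green corners [[ 0.3167 -0.3341  0.02  ]
 [ 0.2987 -0.367   0.02  ]] [[ 0.3157 -0.3636  0.02  ]
 [ 0.3317 -0.3321  0.02  ]]
[[338.5692 227.3893]
 [236.9952 186.9215]
 [269.4667 162.1773]] [[176.3624 175.3354]
 [267.1713 199.7117]
 [239.0092 213.0514]]
```

Call:
{"method": "servo_tool", "body": {
  "increments": [
    {"hand": 0.2,"travel": [-35,-23.5,0]},
    {"hand": 0.2,"travel": [-35,-23.5,0]},
    {"hand": 0.2,"travel": [-35,-23.5,0]},
    {"hand": 0.2,"travel": [-35,-23.5,0]},
    {"hand": 0.2,"travel": [-35,-23.5,0]},
    {"hand": 0.2,"travel": [-35,-23.5,0]},
    {"hand": 0.2,"travel": [-35,-23.5,0]},
    {"hand": 0.2,"travel": [-35,-23.5,0]},
    {"hand": 0.2,"travel": [-35,-23.5,0]},
    {"hand": 0.2,"travel": [-35,-23.5,0]},
    {"hand": 0.2,"travel": [-16,-41,0]},
    {"hand": 0.2,"travel": [-16,-41,0]},
    {"hand": 0.2,"travel": [-16,-41,0]},
    {"hand": 0.2,"travel": [-16,-41,0]},
    {"hand": 0.2,"travel": [-16,-41,0]},
    {"hand": 0.2,"travel": [-16,-41,0]},
    {"hand": 0.2,"travel": [-16,-41,0]},
    {"hand": 0.2,"travel": [-16,-41,0]}
  ],
  "newtons": 50
}}

```text
schema error: expected keys hand, travel, yaw
```

```bash
cat > go.py <<'E'
import sys,numpy as np
from station import manip
from scipy.spatial.transform import Rotation as Ro
np.set_printoptions(precision=4,suppress=True)
# args: x y z yangle(deg)
s=manip.sense();R=Ro.from_quat(s["tool_rot"]).as_matrix()
ya=np.degrees(np.arctan2(R[1,1],R[0,1]))
print("t %.2f"%s["t"],"tcp",s["tcp_pos"],"yang %.2f"%ya,"zax",R[:,2],"q1 %.2f q6 %.2f"%(s["q"][0],s["q"][5]),"F",s["force"],"T",s["ft_torque"],"gap %.3f"%s["finger_gap"])
if len(sys.argv)>3:
    d=np.array(sys.argv[1:4],float)-s["tcp_pos"]; print("tool delta mm",R.T@d*1000)
if len(sys.argv)>4: print("yaw",ya-float(sys.argv[4]))
E
python3 go.py .368 -.3205 .12 100.5
```

```text
t 0.10 tcp [0.1402 0.6084 0.2304] yang 77.00 zax [-0.0008 -0.0018 -1.    ] q1 1.17 q6 -0.18 F [-0.7685  0.6165  0.3895] T [-0.0059  0.0217  0.0493] gap 1.001
tool delta mm [-430.8713 -853.6472  111.9549]
yaw -23.49735585004011
```

All three keys are required in every row.

Call:
{"method": "servo_tool", "body": {
  "increments": [
    {"hand": 0.2,"travel": [-35,-23.5,0],"yaw": 0},
    {"hand": 0.2,"travel": [-35,-23.5,0],"yaw": 0},
    {"hand": 0.2,"travel": [-35,-23.5,0],"yaw": 0},
    {"hand": 0.2,"travel": [-35,-23.5,0],"yaw": 0},
    {"hand": 0.2,"travel": [-35,-23.5,0],"yaw": 0},
    {"hand": 0.2,"travel": [-35,-23.5,0],"yaw": 0},
    {"hand": 0.2,"travel": [-35,-23.5,0],"yaw": 0},
    {"hand": 0.2,"travel": [-35,-23.5,0],"yaw": 0},
    {"hand": 0.2,"travel": [-35,-23.5,0],"yaw": 0},
    {"hand": 0.2,"travel": [-35,-23.5,0],"yaw": 0},
    {"hand": 0.2,"travel": [-16,-41,0],"yaw": 0},
    {"hand": 0.2,"travel": [-16,-41,0],"yaw": 0},
    {"hand": 0.2,"travel": [-16,-41,0],"yaw": 0},
    {"hand": 0.2,"travel": [-16,-41,0],"yaw": 0},
    {"hand": 0.2,"travel": [-16,-41,0],"yaw": 0},
    {"hand": 0.2,"travel": [-16,-41,0],"yaw": 0},
    {"hand": 0.2,"travel": [-16,-41,0],"yaw": 0},
    {"hand": 0.2,"travel": [-16,-41,0],"yaw": 0}
  ],
  "newtons": 50
}}

```text
t: 1.9
tcp_pos: [0.4794, -0.0488, 0.2311]
tool_rot: [0.113, 0.994, 0.0, -0.0]
force: [0.7, -0.0, -0.1]
finger_gap: 0.8
```

```bash
python3 go.py .368 -.3205 .12 100.5
```

```text
t 1.90 tcp [ 0.4794 -0.0488  0.2311] yang 76.99 zax [-0.0004  0.0003 -1.    ] q1 -0.33 q6 -1.68 F [ 0.6668 -0.0073 -0.0854] T [0.049  0.0167 0.0092] gap 0.800
tool delta mm [  47.3265 -289.7819  111.1186]
yaw -23.509077653766965
```

Call:
{"method": "servo_tool", "body": {
  "increments": [
    {"hand": 0.2,"travel": [6.8,-41.4,0],"yaw": 0},
    {"hand": 0.2,"travel": [6.8,-41.4,0],"yaw": 0},
    {"hand": 0.2,"travel": [6.8,-41.4,0],"yaw": 0},
    {"hand": 0.2,"travel": [6.8,-41.4,0],"yaw": 0},
    {"hand": 0.2,"travel": [6.8,-41.4,0],"yaw": 0},
    {"hand": 0.2,"travel": [6.8,-41.4,0],"yaw": 0},
    {"hand": 0.2,"travel": [6.8,-41.4,0],"yaw": 0},
    {"hand": 0.2,"travel": [0,0,30],"yaw": -7.8},
    {"hand": 0.2,"travel": [0,0,40],"yaw": -7.8},
    {"hand": 0.2,"travel": [0,0,40],"yaw": -7.9},
    {"hand": 0.2,"travel": [0,0,0],"yaw": 0}
  ]
}}

```text
t: 3.0
tcp_pos: [0.3654, -0.3157, 0.117]
tool_rot: [-0.091, 0.996, 0.005, -0.003]
force: [-0.9, 0.7, -0.2]
finger_gap: 0.797
```

```bash
python3 go.py .368 -.3205 .002 100.5
python3 - <<'E'
from h import *
from station import manip
for n,b in(("top",(300,180,400,260)),("scene",(130,140,230,215))):
    d=manip.snapshot(n);crop(d,*b,8,f"pics/{n}1.png")
E
```

```text
t 3.00 tcp [ 0.3654 -0.3157  0.117 ] yang 100.45 zax [-0.0072  0.0099 -0.9999] q1 -0.94 q6 -2.70 F [-0.8686  0.7299 -0.2307] T [0.0084 0.035  0.0259] gap 0.797
tool delta mm [ -2.2516  -6.4768 114.911 ]
yaw -0.05293553503260284
```

View pics/scene1.png

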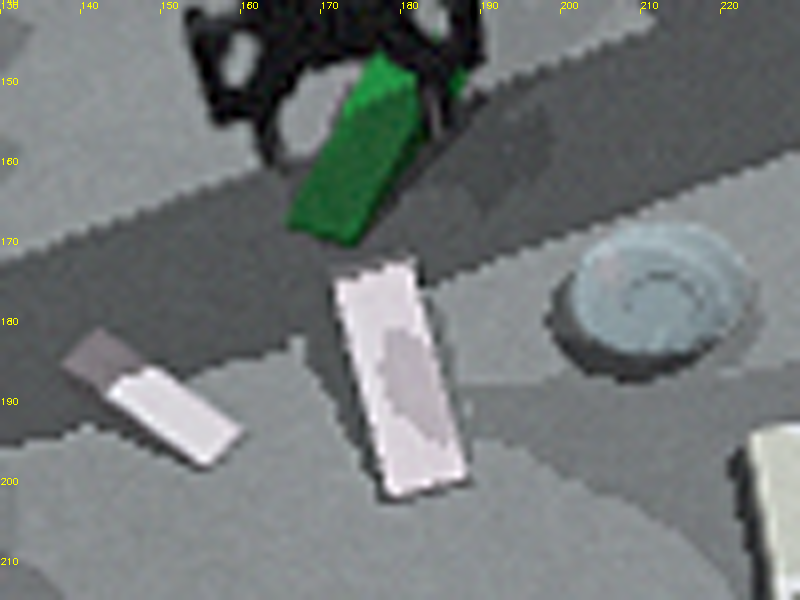

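View pics/top1.png

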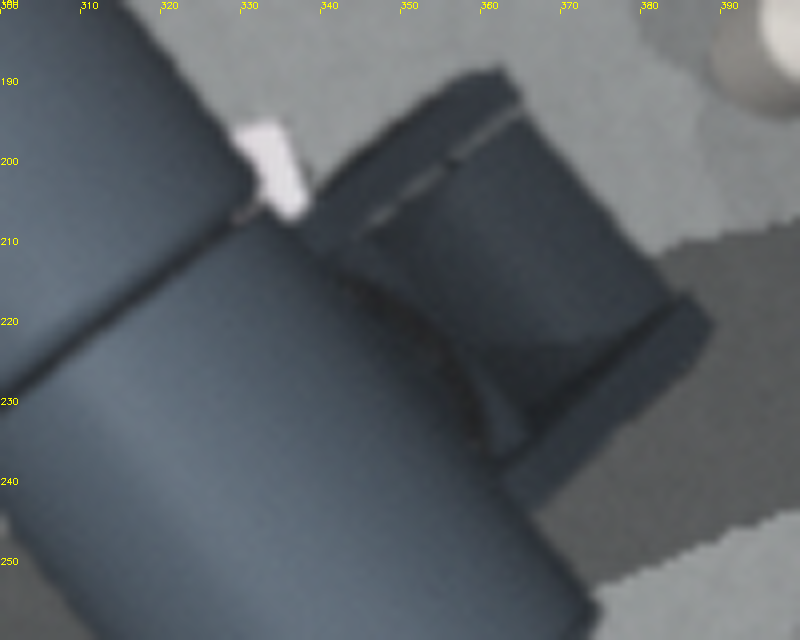

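The scene crop shows the wedge undisturbed at about (179,187), with the open fingers above it and clear of the dish. Next I trim the offset and go down.

```bash
python3 go.py .368 -.3205 .003 100.5
```

```text
t 3.10 tcp [ 0.3679 -0.3185  0.1211] yang 100.34 zax [-0.0012  0.0017 -1.    ] q1 -0.94 q6 -2.69 F [0.4105 0.3028 0.7987] T [-0.0014  0.0083 -0.0598] gap 0.800
tool delta mm [  0.1858  -2.2514 118.0991]
yaw -0.15617994229501164
```

Call:
{"method": "servo_tool", "body": {
  "increments": [
    {"hand": 0.25,"travel": [0,-1.5,25],"yaw": 0},
    {"hand": 0.25,"travel": [0,0,25],"yaw": 0},
    {"hand": 0.25,"travel": [0,0,20],"yaw": 0},
    {"hand": 0.25,"travel": [0,0,15],"yaw": 0},
    {"hand": 0.25,"travel": [0,0,0],"yaw": 0},
    {"hand": 0.25,"travel": [0,0,0],"yaw": 0}
  ]
}}

```text
t: 3.7
tcp_pos: [0.3695, -0.3214, 0.0381]
tool_rot: [-0.091, 0.996, -0.002, 0.001]
force: [0.5, -0.3, 0.5]
finger_gap: 0.75
```

```bash
python3 go.py .368 -.3205 .003 100.5
python3 - <<'E'
from h import *
from station import manip
for n,b in(("scene",(130,140,230,215)),):
    d=manip.snapshot(n);crop(d,*b,8,f"pics/{n}2.png")
E
```

```text
t 3.70 tcp [ 0.3695 -0.3214  0.0381] yang 100.46 zax [ 0.002  -0.0028 -1.    ] q1 -0.94 q6 -2.70 F [ 0.4859 -0.3003  0.5061] T [ 0.0052  0.0009 -0.0271] gap 0.750
tool delta mm [ 1.3267  1.2534 35.0593]
yaw -0.040629248533875284
```

View pics/scene2.png

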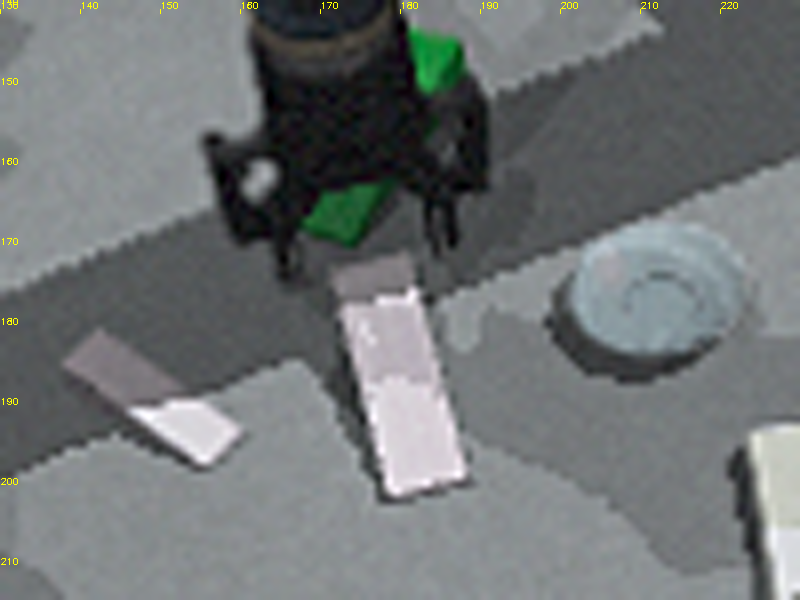

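The fingers straddle the heel, at pixels (166,173) and (185,170). Going down and closing.

Call:
{"method": "servo_tool", "body": {
  "increments": [
    {"hand": 0.25,"travel": [0.6,0.6,12],"yaw": 0},
    {"hand": 0.25,"travel": [0.6,0.6,12],"yaw": 0},
    {"hand": 0.25,"travel": [0,0,8],"yaw": 0},
    {"hand": 0.25,"travel": [0,0,2.5],"yaw": 0},
    {"hand": 0.25,"travel": [0,0,0],"yaw": 0},
    {"hand": 0.4,"travel": [0,0,0],"yaw": 0},
    {"hand": 0.5,"travel": [0,0,0],"yaw": 0},
    {"hand": 0.7,"travel": [0,0,0],"yaw": 0},
    {"hand": 0.7,"travel": [0,0,0],"yaw": 0},
    {"hand": 0.7,"travel": [0,0,0],"yaw": 0},
    {"hand": 0.7,"travel": [0,0,0],"yaw": 0}
  ],
  "newtons": 50
}}

```text
t: 4.85
tcp_pos: [0.3673, -0.3197, 0.0023]
tool_rot: [-0.092, 0.996, -0.001, 0.0]
force: [-0.2, -0.9, 5.6]
finger_gap: 0.458
```

```bash
python3 go.py .368 -.3205 .003 100.5
```

```text
t 4.85 tcp [ 0.3673 -0.3197  0.0023] yang 100.50 zax [ 0.0008 -0.0011 -1.    ] q1 -0.95 q6 -2.70 F [-0.1913 -0.9185  5.6233] T [-0.0571  0.0589 -0.0024] gap 0.458
tool delta mm [-0.5599 -0.9356 -0.6968]
yaw 0.00416576133397939
```

Call:
{"method": "servo_tool", "body": {
  "increments": [
    {"hand": 0.7,"travel": [0,0,-8],"yaw": 0},
    {"hand": 0.7,"travel": [0,0,-20],"yaw": 0},
    {"hand": 0.7,"travel": [0,0,-26],"yaw": 0},
    {"hand": 0.7,"travel": [0,0,-26],"yaw": 0},
    {"hand": 0.7,"travel": [-10,20,0],"yaw": 0},
    {"hand": 0.7,"travel": [-15,34,0],"yaw": 0},
    {"hand": 0.7,"travel": [-15,34,0],"yaw": 0},
    {"hand": 0.7,"travel": [-15,34,0],"yaw": 0},
    {"hand": 0.7,"travel": [-15,34,0],"yaw": 0},
    {"hand": 0.7,"travel": [-15,34,0],"yaw": 0},
    {"hand": 0.7,"travel": [-15,34,0],"yaw": 0},
    {"hand": 0.7,"travel": [-15,34,0],"yaw": 0},
    {"hand": 0.7,"travel": [-15,34,0],"yaw": 0},
    {"hand": 0.7,"travel": [-12,20,0],"yaw": 0},
    {"hand": 0.7,"travel": [-5,7,0],"yaw": 6.9},
    {"hand": 0.7,"travel": [0,0,0],"yaw": 0},
    {"hand": 0.7,"travel": [0,0,0],"yaw": 0}
  ]
}}

```text
t: 6.55
tcp_pos: [0.4528, 0.0213, 0.0818]
tool_rot: [-0.033, 0.999, 0.0, -0.001]
force: [-0.3, -0.8, -1.5]
finger_gap: 0.461
```

```bash
python3 go.py .4539 .0205 .019 93.6
python3 - <<'E'
from h import *
from station import manip
for n,b in(("scene",(200,130,300,205)),("top",(200,120,300,220))):
    d=manip.snapshot(n);crop(d,*b,8 if n=="scene" else 6,f"pics/{n}3.png");pickle.dump(d,open(n+"3.pkl","wb"))
E
```

```text
t 6.55 tcp [0.4528 0.0213 0.0818] yang 93.78 zax [-0.0011  0.0001 -1.    ] q1 -0.20 q6 -1.84 F [-0.2509 -0.8154 -1.5182] T [-0.0083  0.0645 -0.0113] gap 0.461
tool delta mm [-1.1614 -0.8522 62.758 ]
yaw 0.18028493755093677
```

View pics/scene3.png

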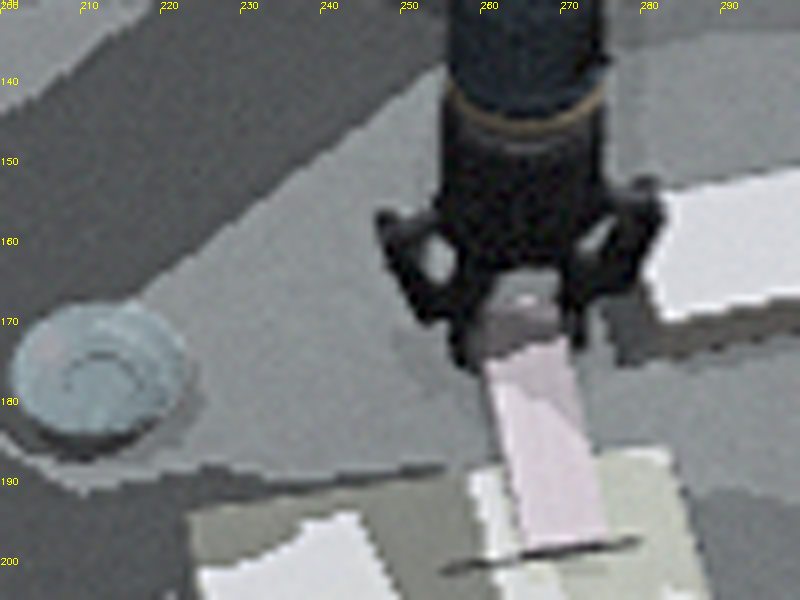

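View pics/top3.png

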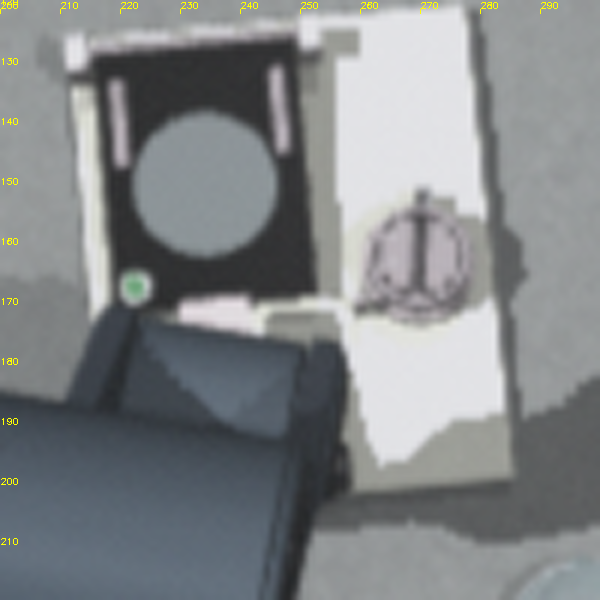

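The wedge is held level. Its tip edge spans (266–276,198) in the scene view and (229–240.5,169) in the top view. I check the tip position against the stage axes.

Run:
```python
from h import *
np.set_printoptions(precision=4,suppress=True)
t=ld("top3.pkl");s=ld("scene3.pkl")
c=np.array([.6094,-.0148]);u=np.array([.998,.0628]);v=np.array([-.0628,.998]);L=c-.084*u+.045*v
A=plane(t,[[229.3,169.8],[240.9,168.8]],.0845);B=plane(s,[[265.7,198.5],[275.7,197]],.0845)
for P in(A,B):
    for p in P: print(p,(p[:2]-L)@u,(p[:2]-L)@v)
# sides in scene: near heel and tip along left edge
for px,z in (((260.8,175),.1095),((265.7,198.5),.0845)): print(plane(s,[px],z))
for px,z in (((270.5,173),.1095),((275.7,197),.0845)): print(plane(s,[px],z))
```

```text
[0.5703 0.0474 0.0845] 0.04884620770053061 0.019585297664043835
[0.5725 0.0079 0.0845] 0.048583758300919724 -0.019991306568265955
[0.5695 0.0112 0.0845] 0.045838696506966 -0.016578597770593572
[0.567  0.0488 0.0845] 0.045646303069445865 0.021101032624899662
[[0.4753 0.005  0.1095]]
[[0.5695 0.0112 0.0845]]
[[0.4697 0.0427 0.1095]]
[[0.567  0.0488 0.0845]]
```

Call:
{"method": "servo_tool", "body": {
  "increments": [
    {"hand": 0.7,"travel": [0,-0.6,15],"yaw": 0.2},
    {"hand": 0.7,"travel": [0,0,20],"yaw": 0},
    {"hand": 0.7,"travel": [0,0,15],"yaw": 0},
    {"hand": 0.7,"travel": [0,0,6],"yaw": 0},
    {"hand": 0.7,"travel": [0,0,3],"yaw": 0},
    {"hand": 0.7,"travel": [0,0,1],"yaw": 0},
    {"hand": 0.7,"travel": [0,0,0],"yaw": 0}
  ]
}}

```text
t: 7.35
tcp_pos: [0.4537, 0.0204, 0.0222]
tool_rot: [-0.03, 1.0, -0.0, 0.0]
force: [0.3, 0.2, -1.7]
finger_gap: 0.456
```

```bash
python3 go.py .4539 .0205 .0185 93.6
```

```text
t 7.35 tcp [0.4537 0.0204 0.0222] yang 93.40 zax [ 0.0007 -0.0002 -1.    ] q1 -0.20 q6 -1.83 F [ 0.2614  0.2434 -1.7349] T [-0.0225  0.0839 -0.0349] gap 0.456
tool delta mm [-0.2268  0.1267  3.6843]
yaw -0.20062197135167992
```

Call:
{"method": "servo_tool", "body": {
  "increments": [
    {"hand": 0.7,"travel": [0,0,1.2],"yaw": 0},
    {"hand": 0.7,"travel": [0,0,1],"yaw": 0},
    {"hand": 0.7,"travel": [0,0,0.8],"yaw": 0},
    {"hand": 0.7,"travel": [0,0,0.5],"yaw": 0},
    {"hand": 0.7,"travel": [0,0,0],"yaw": 0}
  ]
}}

```text
t: 7.85
tcp_pos: [0.4535, 0.0206, 0.0183]
tool_rot: [-0.03, 1.0, -0.0, 0.0]
force: [-0.2, -1.0, -1.3]
finger_gap: 0.463
```

```bash
python3 go.py .4539 .0205 .0185 93.6
```

```text
t 7.85 tcp [0.4535 0.0206 0.0183] yang 93.41 zax [ 0.0002 -0.     -1.    ] q1 -0.20 q6 -1.83 F [-0.184  -1.0291 -1.2803] T [ 0.0488 -0.0208 -0.0168] gap 0.463
tool delta mm [-0.4215 -0.1331 -0.1544]
yaw -0.18549316043900888
```

Call:
{"method": "servo_tool", "body": {
  "increments": [
    {"hand": 0.7,"travel": [0,0,0.4],"yaw": 0},
    {"hand": 0.7,"travel": [0,0,0.3],"yaw": 0},
    {"hand": 0.7,"travel": [0,0,0],"yaw": 0}
  ]
}}

```text
t: 8.15
tcp_pos: [0.4534, 0.0206, 0.0182]
tool_rot: [-0.03, 1.0, -0.0, 0.0]
force: [-1.3, 0.9, 5.5]
finger_gap: 0.46
```

```bash
python3 go.py .5378 .0257 .0185 93.6;python3 go.py .5378 .0257 .0185 93.6
```

```text
t 8.15 tcp [0.4534 0.0206 0.0182] yang 93.42 zax [ 0.0006 -0.0001 -1.    ] q1 -0.20 q6 -1.83 F [-1.3425  0.888   5.5432] T [-0.0235  0.1057  0.0333] gap 0.460
tool delta mm [-84.5193   0.0227  -0.2059]
yaw -0.1845913019805181
t 8.15 tcp [0.4534 0.0206 0.0182] yang 93.42 zax [ 0.0006 -0.0001 -1.    ] q1 -0.20 q6 -1.83 F [-1.3425  0.888   5.5432] T [-0.0235  0.1057  0.0333] gap 0.460
tool delta mm [-84.5193   0.0227  -0.2059]
yaw -0.1845913019805181
```

Call:
{"method": "servo_tool", "body": {
  "increments": [
    {"hand": 0.7,"travel": [-3,0,0],"yaw": 0},
    {"hand": 0.7,"travel": [-5,0,0],"yaw": 0},
    {"hand": 0.7,"travel": [-5,0,0],"yaw": 0},
    {"hand": 0.7,"travel": [-5,0,0],"yaw": 0},
    {"hand": 0.7,"travel": [-5,0,0],"yaw": 0},
    {"hand": 0.7,"travel": [-5,0,0],"yaw": 0},
    {"hand": 0.7,"travel": [-5,0,0],"yaw": 0},
    {"hand": 0.7,"travel": [-5,0,0],"yaw": 0},
    {"hand": 0.7,"travel": [-5,0,0],"yaw": 0},
    {"hand": 0.7,"travel": [-5,0,0],"yaw": 0},
    {"hand": 0.7,"travel": [-5,0,0],"yaw": 0},
    {"hand": 0.7,"travel": [-5,0,0],"yaw": 0},
    {"hand": 0.7,"travel": [-5,0,0],"yaw": 0},
    {"hand": 0.7,"travel": [-5,0,0],"yaw": 0},
    {"hand": 0.7,"travel": [0,0,0],"yaw": 0},
    {"hand": 0.7,"travel": [0,0,0],"yaw": 0}
  ]
}}

```text
t: 9.75
tcp_pos: [0.5105, 0.0263, 0.0181]
tool_rot: [-0.03, 0.999, 0.002, -0.011]
force: [-16.0, -0.2, 18.8]
finger_gap: 0.461
```

```bash
python3 go.py .5378 .0257 .0185 93.6
python3 - <<'E'
from h import *
from station import manip
for n,b in(("scene",(215,165,315,240)),("top",(200,120,300,220))):
    d=manip.snapshot(n);crop(d,*b,8 if n=="scene" else 6,f"pics/{n}4.png");pickle.dump(d,open(n+"4.pkl","wb"))
E
```

```text
t 9.75 tcp [0.5105 0.0263 0.0181] yang 93.48 zax [-0.0213  0.0027 -0.9998] q1 -0.17 q6 -1.80 F [-16.017   -0.187   18.7909] T [-0.3237  2.2151 -0.0611] gap 0.461
tool delta mm [-27.1893  -2.2404  -0.9433]
yaw -0.11739003870972908
```

View pics/scene4.png

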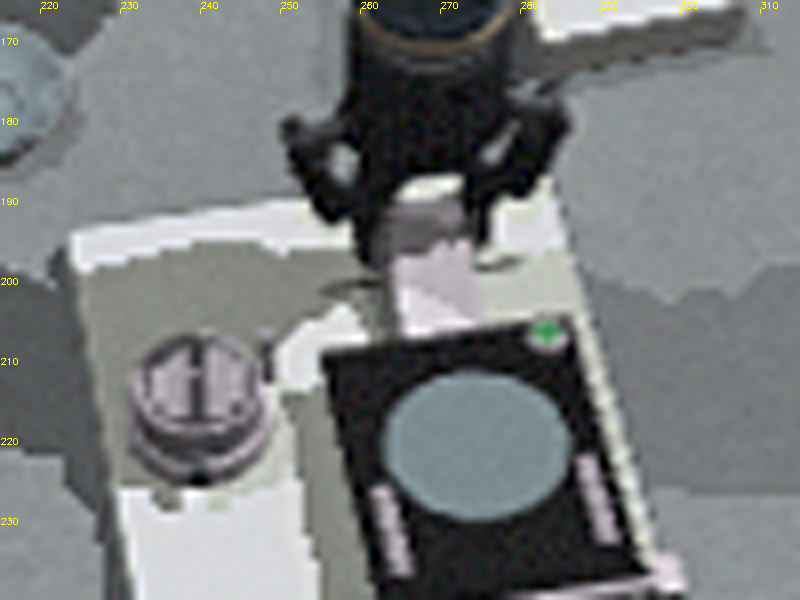

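The wedge is entering under the plate, with its visible top spanning (264–275,200). It is pressed down too hard at 19 N, so I ease off and correct the 2 mm side drift.

Call:
{"method": "servo_tool", "body": {
  "increments": [
    {"hand": 0.7,"travel": [0,0,-0.8],"yaw": 0},
    {"hand": 0.7,"travel": [0,0,-0.5],"yaw": 0},
    {"hand": 0.7,"travel": [0,0,0],"yaw": 0}
  ]
}}

```text
t: 10.15
tcp_pos: [0.5194, 0.025, 0.0183]
tool_rot: [-0.03, 1.0, 0.0, -0.002]
force: [-3.0, 0.7, -3.3]
finger_gap: 0.457
```

```bash
python3 go.py .5378 .0257 .0185 93.6
python3 - <<'E'
from h import *
np.set_printoptions(precision=4,suppress=True)
s=ld("scene4.pkl")
c=np.array([.6094,-.0148]);u=np.array([.998,.0628]);v=np.array([-.0628,.998]);L=c-.084*u+.045*v
for px in([263.8,197],[265,206.5],[273.7,195],[275.2,205]):
  for z in(.042,):
    p=plane(s,[px],z)[0];print(p,(p[:2]-L)@u,(p[:2]-L)@v)
E
```

```text
t 10.15 tcp [0.5194 0.025  0.0183] yang 93.42 zax [-0.0041  0.0006 -1.    ] q1 -0.17 q6 -1.80 F [-3.0253  0.6746 -3.2868] T [0.0808 0.7604 0.045 ] gap 0.457
tool delta mm [-18.4423  -0.3618  -0.29  ]
yaw -0.1832394939465729
[0.5284 0.0105 0.042 ] 0.004750865834401376 -0.014709334819892301
[0.5739 0.0088 0.042 ] 0.050048758924191264 -0.01917919356080602
[0.5233 0.0493 0.042 ] 0.0020678943076214364 0.02435728959508596
[0.5715 0.0478 0.042 ] 0.05009202514441094 0.01985422144223101
```

Call:
{"method": "servo_tool", "body": {
  "increments": [
    {"hand": 0.7,"travel": [-2,0,0],"yaw": 0},
    {"hand": 0.7,"travel": [-3,0,0],"yaw": 0},
    {"hand": 0.7,"travel": [-3,0,0],"yaw": 0},
    {"hand": 0.7,"travel": [-3,0,0],"yaw": 0},
    {"hand": 0.7,"travel": [-2,0,0],"yaw": 0},
    {"hand": 0.7,"travel": [0,0,0],"yaw": 0},
    {"hand": 0.7,"travel": [0,0,0],"yaw": 0}
  ]
}}

```text
t: 10.85
tcp_pos: [0.5354, 0.0253, 0.0191]
tool_rot: [-0.03, 1.0, -0.0, 0.001]
force: [-1.0, 1.0, -4.0]
finger_gap: 0.46
```

```bash
python3 go.py .5378 .0257 .0185 93.6
python3 - <<'E'
from h import *
from station import manip
for n,b in(("scene",(245,180,305,230)),("top",(200,120,300,220))):
    d=manip.snapshot(n);crop(d,*b,13 if n=="scene" else 6,f"pics/{n}5.png");pickle.dump(d,open(n+"5.pkl","wb"))
E
```

```text
t 10.85 tcp [0.5354 0.0253 0.0191] yang 93.40 zax [ 0.0023 -0.0003 -1.    ] q1 -0.16 q6 -1.79 F [-0.9735  0.9702 -4.0256] T [0.0283 0.3115 0.0248] gap 0.460
tool delta mm [-2.4419  0.2679  0.5898]
yaw -0.1972432590712856
```

View pics/scene5.png

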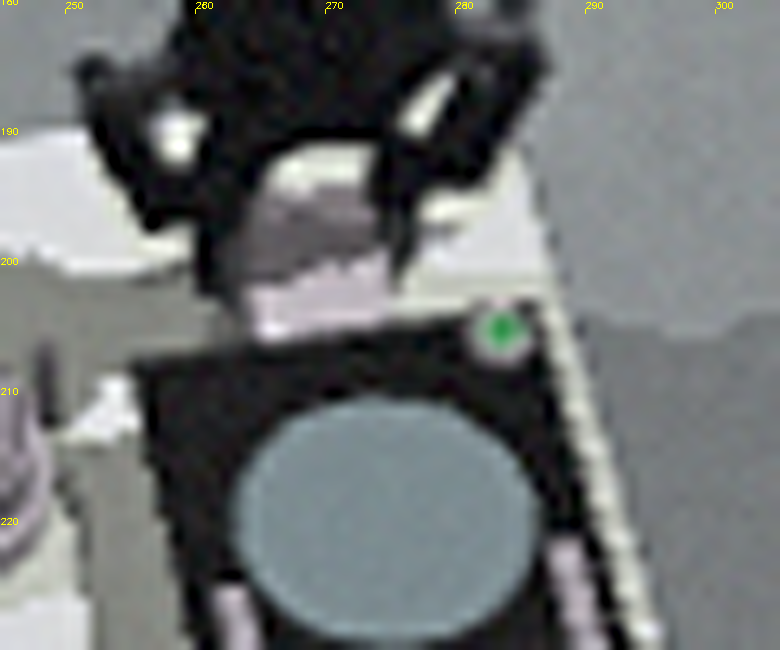

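View pics/top5.png

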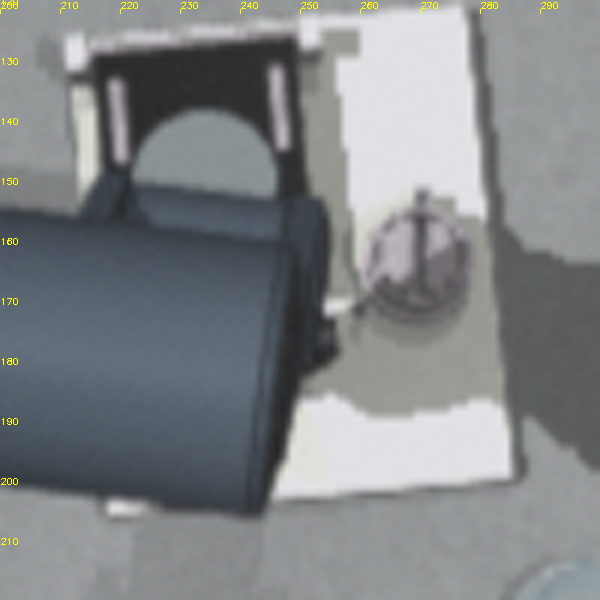

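Call:
{"method": "servo_tool", "body": {
  "increments": [
    {"hand": 0.7,"travel": [-1,0,0.6],"yaw": 0},
    {"hand": 0.7,"travel": [0,0,0.3],"yaw": 0},
    {"hand": 0.7,"travel": [0,0,0],"yaw": 0}
  ]
}}

```text
t: 11.25
tcp_pos: [0.5354, 0.0253, 0.0183]
tool_rot: [-0.03, 1.0, -0.0, 0.0]
force: [-2.1, -1.1, -0.8]
finger_gap: 0.459
```

```bash
python3 go.py .5378 .0257 .0185 93.6
```

```text
t 11.25 tcp [0.5354 0.0253 0.0183] yang 93.40 zax [ 0.0004 -0.0001 -1.    ] q1 -0.16 q6 -1.79 F [-2.0622 -1.0663 -0.7508] T [-0.0521  0.3838 -0.0033] gap 0.459
tool delta mm [-2.4337  0.2148 -0.1755]
yaw -0.19930414720730028
```

Call:
{"method": "servo_tool", "body": {
  "increments": [
    {"hand": 0.45,"travel": [0,0,0],"yaw": 0},
    {"hand": 0.25,"travel": [0,0,0],"yaw": 0},
    {"hand": 0.25,"travel": [0,0,0],"yaw": 0},
    {"hand": 0.25,"travel": [0,0,-5],"yaw": 0},
    {"hand": 0.25,"travel": [0,0,-25],"yaw": 0},
    {"hand": 0.25,"travel": [0,0,-40],"yaw": 0},
    {"hand": 0.25,"travel": [0,0,-45],"yaw": 0},
    {"hand": 0.2,"travel": [0,30,-45],"yaw": 0},
    {"hand": 0.2,"travel": [0,45,-20],"yaw": 0},
    {"hand": 0.2,"travel": [0,45,0],"yaw": 0},
    {"hand": 0.2,"travel": [10,45,0],"yaw": 0},
    {"hand": 0.2,"travel": [10,45,0],"yaw": 0},
    {"hand": 0.2,"travel": [10,30,0],"yaw": 0}
  ]
}}

```text
t: 12.55
tcp_pos: [0.4904, 0.2637, 0.1953]
tool_rot: [-0.031, 1.0, 0.001, 0.001]
force: [0.2, 0.2, -0.6]
finger_gap: 0.799
```

```bash
python3 go.py
python3 - <<'E'
from h import *
from station import manip
for n,b in(("scene",(245,180,305,230)),("top",(205,120,285,210))):
    d=manip.snapshot(n);crop(d,*b,13 if n=="scene" else 6,f"pics/{n}6.png");pickle.dump(d,open(n+"6.pkl","wb"))
E
```

```text
t 12.55 tcp [0.4904 0.2637 0.1953] yang 93.50 zax [ 0.0013  0.0011 -1.    ] q1 0.29 q6 -1.34 F [ 0.1727  0.1947 -0.5608] T [ 0.0071 -0.0028  0.0414] gap 0.799
```

View pics/scene6.png

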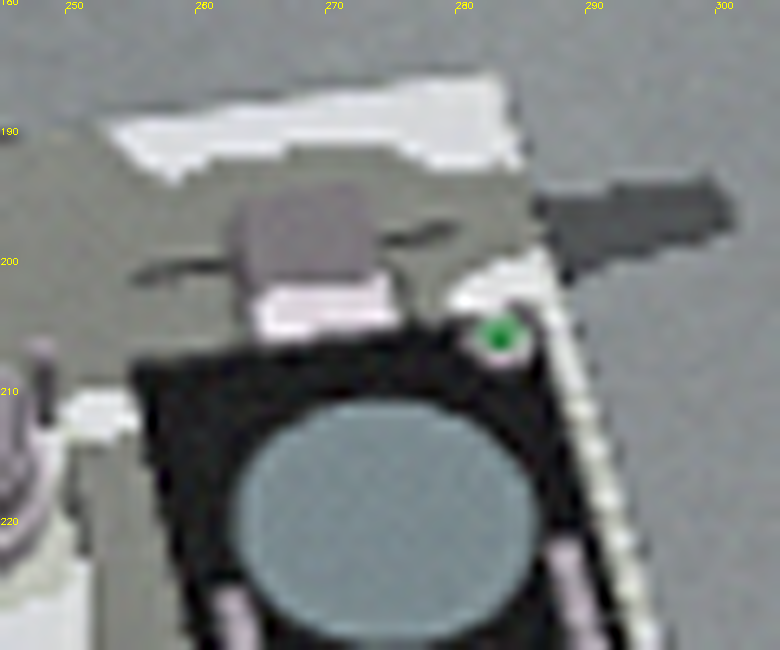

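View pics/top6.png

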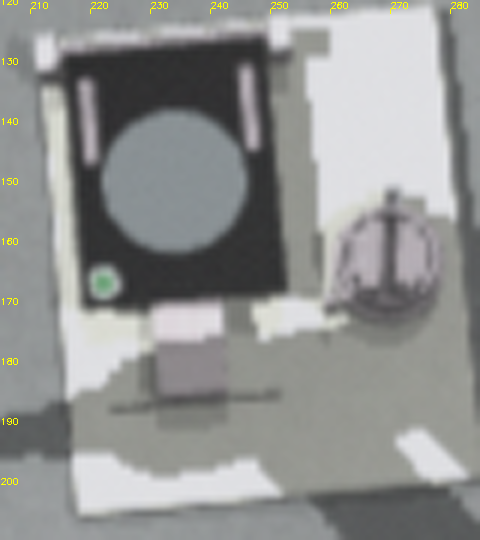

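Run:
```python
from h import *
np.set_printoptions(precision=4,suppress=True)
t=ld("top6.pkl");s=ld("scene6.pkl")
u=np.array([.998,.0628]);v=np.array([-.0628,.998])
for n,d,l,hh in(("top",t,[[223,187.8],[251,185.3]],[[230.5,186.2],[242.3,185.2]]),("scene",s,[[255.3,201],[279.3,197]],[[263.3,195.3],[273,194.2]])):
    L=plane(d,l,.016)[:,:2].mean(0); P=plane(d,hh,.046)[:,:2]
    print(n,"L",L,"heel",[( (p-L)@u,(p-L)@v) for p in P])
    i=d["pixels"]; 
# intensity columns across heel back edge (top) and scene
g=cv2.cvtColor(t["pixels"],6); print(g[178:194,233:241].mean(1).round())
g=cv2.cvtColor(s["pixels"],6); print(g[190:202,266:271].mean(1).round())
# plate corners tri (top surface) near-left, near-right, now and before
print(tri(t,(217.9,170.8),s,(286.5,203.3)),tri(t,(252.3,168.0),s,(255.2,207.7)))
t0=ld("top0.pkl");s0=ld("scene0.pkl")
print(tri(t0,(218.8,171.8),s0,(286.3,204.7)),tri(t0,(252.7,169.2),s0,(255.0,209)))
```

```text
top L [0.5241 0.0247] heel [(np.float64(-0.0021893912810018934), np.float64(0.02179529729182996)), (np.float64(-0.0025356689496389825), np.float64(-0.019186305247193728))]
scene L [0.5194 0.026 ] heel [(np.float64(0.0026803106783235223), np.float64(-0.016987319654620886)), (np.float64(0.004135253896068538), np.float64(0.020413574282571914))]
[136. 138. 138. 139. 138. 138. 135. 116.  87. 100. 122. 126. 127. 136.
 148. 149.]
[225. 154. 131. 135. 127. 121. 123. 121. 121. 121. 120. 112.]
(array([0.5754, 0.0891, 0.051 ]), np.float64(0.001106306703893784)) (array([ 0.5816, -0.0301,  0.0508]), np.float64(0.001956557139731895))
(array([0.5741, 0.0879, 0.0408]), np.float64(0.003495039528061247)) (array([ 0.5797, -0.031 ,  0.0403]), np.float64(0.0028000180688143835))
```

Run:
```python
from h import *
np.set_printoptions(precision=2,suppress=True)
t=ld("top6.pkl");s=ld("scene6.pkl")
u=np.array([.998,.0628]);v=np.array([-.0628,.998])
for d,l in((t,[[223,187.8],[251,185.3]]),(s,[[255.3,201],[279.3,197]])):
    L=plane(d,l,.016)[:,:2].mean(0)
    for du in(0,-.003): print(du,proj(d,[[*(L+du*u+y*v),z] for y in(0,) for z in(.016,.046)]).tolist())
    print("cam",-np.array(d["R"]).T@np.array(d["t"]))
for n,d,b in(("top",t,(222,178,252,196)),("scene",s,(252,186,284,210))):
    x0,y0,x1,y1=b;i=d["pixels"][y0:y1,x0:x1].astype(float);i=np.clip((i-60)*1.6,0,255).astype(np.uint8)
    cv2.imwrite(f"pics/z{n}6.png",cv2.resize(i,None,fx=20,fy=20,interpolation=cv2.INTER_NEAREST))
```

```text
0 [[237.00486461027512, 186.5499909508475], [236.7156962208095, 184.99688446495497]]
-0.003 [[237.08037495380458, 187.3842762471121], [236.79245698909898, 185.84536414630375]]
cam [ 0.21 -0.02  1.7 ]
0 [[267.3466350894803, 198.99461537175515], [267.5348600949593, 194.12679599915185]]
-0.003 [[267.19088414817986, 198.39416258304612], [267.37685634923565, 193.52363940895262]]
cam [ 1.63 -0.16  1.45]
```

View pics/ztop6.png

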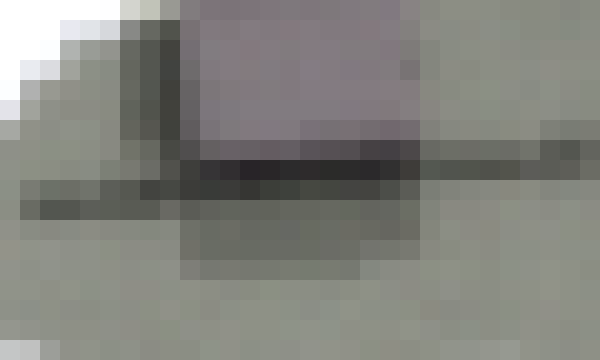

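View pics/zscene6.png

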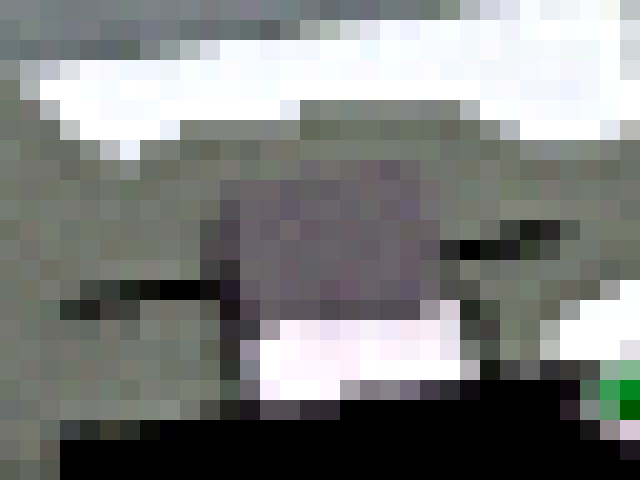

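Run:
```python
from h import *
np.set_printoptions(precision=3,suppress=True)
u=np.array([.998,.0628,0]);v=np.array([-.0628,.998,0])
def soft(d,kind,b):
    x0,y0,x1,y1=b;p=d["pixels"][y0:y1,x0:x1].astype(float)
    if kind=="disc":
        w=np.clip((p.mean(2)-45)/60,0,1); m=(p.mean(2)>45).astype(np.uint8)
        n,l,st,_=cv2.connectedComponentsWithStats(m);k=1+np.argmax(st[1:,4]);w=w*(cv2.dilate((l==k).astype(np.uint8),np.ones((3,3)))>0)
    else: w=np.clip(p[:,:,1]-np.maximum(p[:,:,0],p[:,:,2])-10,0,None)
    yy,xx=np.mgrid[y0:y1,x0:x1];return np.array([(w*xx).sum(),(w*yy).sum()])/w.sum(),w.sum()
R={}
for n,bd,bl in(("top",(220,134,250,167),(216,160,228,173)),("scene",(261,209,289,231),(277,200,290,211))):
    a,b=ld(n+"0.pkl"),ld(n+"6.pkl")
    for k,bx in(("disc",bd),("led",bl)):
        ca,wa=soft(a,k,bx);cb,wb=soft(b,k,bx);R[n,k]=(ca,cb);print(n,k,ca,cb,cb-ca,wa,wb)
for k in("disc","led"):
    t=ld("top0.pkl");s=ld("scene0.pkl")
    P0,e0=tri(t,R["top",k][0],s,R["scene",k][0]);P1,e1=tri(t,R["top",k][1],s,R["scene",k][1])
    print(k,P0,P1,e0,e1)
    # hinge at u 54+155 from line ~ C; predicted pixel shift when tilting by .07
    L=np.array([.5228,.0248,0]);H=L+.209*u;H[2]=.039
    def rot(P,a):
        r=P-H;ru=r@u;rz=r[2];  # near edge low: a<0; ru negative
        return P+u*((ru*np.cos(a)+rz*np.sin(a))-ru)+np.array([0,0,(-ru*np.sin(a)+rz*np.cos(a))-rz])
    for n,d in(("top",t),("scene",s)):
        m=R[n,k][1]-R[n,k][0]
        g=proj(d,[rot(P0,.07)])[0]-proj(d,[P0])[0]; print(n,"pred full",g,"ratio",m@g/(g@g))
```

```text
top disc [234.063 149.709] [233.937 149.276] [-0.126 -0.433] 572.5444444444445 605.4333333333334
top led [221.993 167.268] [221.825 166.735] [-0.168 -0.533] 142.0 166.0
scene disc [273.546 220.934] [274.006 220.271] [ 0.46  -0.663] 350.95000000000005 382.48333333333335
scene led [282.978 206.619] [283.155 205.214] [ 0.177 -1.404] 181.0 252.0
disc [0.649 0.03  0.05 ] [0.649 0.031 0.055] 0.0008614080909471498 0.0003496847749935123
top pred full [-0.089 -0.69 ] ratio 0.6399536892334678
scene pred full [ 0.111 -0.709] ratio 1.0119930785245361
led [0.588 0.074 0.049] [0.588 0.074 0.058] 0.00018835230392877747 0.0003901611131507092
top pred full [-0.207 -0.917] ratio 0.5917114280890414
scene pred full [ 0.194 -1.385] ratio 1.0122554649096736
```

The scene view shows the heel's back face within about 2 mm of the line. The plate-lift measurements (about 0.9–1.0 of full) and the TCP reading both say it is roughly 2 mm short. I'll regrip and nudge it forward.

```bash
python3 go.py .5352 .0253 .07 93.4
```

```text
t 12.65 tcp [0.4891 0.2645 0.195 ] yang 93.71 zax [-0.0002  0.0012 -1.    ] q1 0.29 q6 -1.34 F [ 0.0651 -1.0943  0.0081] T [-0.0185  0.0204 -0.0582] gap 0.798
tool delta mm [ -30.5731 -241.8085  124.7537]
yaw 0.3067172145893693
```

Call:
{"method": "servo_tool", "body": {
  "increments": [
    {"hand": 0.25,"travel": [-6,-40,0],"yaw": 0.3},
    {"hand": 0.25,"travel": [-6,-45,0],"yaw": 0},
    {"hand": 0.25,"travel": [-6,-45,0],"yaw": 0},
    {"hand": 0.25,"travel": [-6,-45,0],"yaw": 0},
    {"hand": 0.25,"travel": [-6,-45,0],"yaw": 0},
    {"hand": 0.25,"travel": [0,-21,30],"yaw": 0},
    {"hand": 0.25,"travel": [0,0,45],"yaw": 0},
    {"hand": 0.25,"travel": [0,0,35],"yaw": 0},
    {"hand": 0.25,"travel": [0,0,10],"yaw": 0},
    {"hand": 0.25,"travel": [0,0,0],"yaw": 0},
    {"hand": 0.25,"travel": [0,0,0],"yaw": 0}
  ]
}}

```text
t: 13.75
tcp_pos: [0.5355, 0.0217, 0.0758]
tool_rot: [-0.027, 1.0, -0.0, 0.001]
force: [0.1, -0.1, 0.6]
finger_gap: 0.748
```

```bash
python3 go.py .5354 .0253 .0185 93.4
```

```text
t 13.75 tcp [0.5355 0.0217 0.0758] yang 93.12 zax [ 0.0022 -0.0005 -1.    ] q1 -0.17 q6 -1.79 F [ 0.1349 -0.0611  0.5632] T [ 0.0202 -0.0025  0.0078] gap 0.748
tool delta mm [-0.0043  3.6325 57.2865]
yaw -0.28486465033465436
```

Call:
{"method": "servo_tool", "body": {
  "increments": [
    {"hand": 0.25,"travel": [0,3.4,15],"yaw": -0.3},
    {"hand": 0.25,"travel": [0,0,18],"yaw": 0},
    {"hand": 0.25,"travel": [0,0,15],"yaw": 0},
    {"hand": 0.25,"travel": [0,0,6],"yaw": 0},
    {"hand": 0.25,"travel": [0,0,0],"yaw": 0},
    {"hand": 0.25,"travel": [0,0,0],"yaw": 0}
  ]
}}

```text
t: 14.35
tcp_pos: [0.5352, 0.0254, 0.0219]
tool_rot: [-0.03, 1.0, -0.0, 0.001]
force: [-0.2, -0.3, -0.4]
finger_gap: 0.748
```

```bash
python3 go.py .5354 .0253 .019 93.4
```

```text
t 14.35 tcp [0.5352 0.0254 0.0219] yang 93.42 zax [ 0.0024 -0.0004 -1.    ] q1 -0.16 q6 -1.79 F [-0.2178 -0.2673 -0.4096] T [-0.0091  0.0027  0.0071] gap 0.748
tool delta mm [-0.1464 -0.0774  2.8663]
yaw 0.024010092855945686
```

Call:
{"method": "servo_tool", "body": {
  "increments": [
    {"hand": 0.25,"travel": [0,0,2],"yaw": 0},
    {"hand": 0.45,"travel": [0,0,0.5],"yaw": 0},
    {"hand": 0.6,"travel": [0,0,0],"yaw": 0},
    {"hand": 0.7,"travel": [0,0,0],"yaw": 0},
    {"hand": 0.7,"travel": [0,0,0],"yaw": 0},
    {"hand": 0.7,"travel": [0,0,0],"yaw": 0}
  ]
}}

```text
t: 14.95
tcp_pos: [0.5345, 0.0253, 0.0187]
tool_rot: [-0.03, 1.0, -0.0, 0.0]
force: [-1.5, -0.2, 5.2]
finger_gap: 0.456
```

```bash
python3 go.py .5354 .0253 .019 93.4
```

```text
t 14.95 tcp [0.5345 0.0253 0.0187] yang 93.40 zax [ 0.0007 -0.0002 -1.    ] q1 -0.16 q6 -1.79 F [-1.5468 -0.1881  5.2414] T [-0.0832  0.1452  0.0017] gap 0.456
tool delta mm [-0.9362 -0.0163 -0.3032]
yaw 0.00037878266549284945
```

Call:
{"method": "servo_tool", "body": {
  "increments": [
    {"hand": 0.7,"travel": [-1,0,-0.5],"yaw": 0},
    {"hand": 0.7,"travel": [-1,0,0],"yaw": 0},
    {"hand": 0.7,"travel": [-0.5,0,0],"yaw": 0},
    {"hand": 0.7,"travel": [0,0,0],"yaw": 0},
    {"hand": 0.7,"travel": [0,0,0],"yaw": 0}
  ]
}}

```text
t: 15.45
tcp_pos: [0.5344, 0.0253, 0.0187]
tool_rot: [-0.03, 1.0, 0.0, -0.002]
force: [-6.0, -3.1, 7.1]
finger_gap: 0.46
```

```bash
python3 go.py .5378 .0257 .019 93.4
```

```text
t 15.45 tcp [0.5344 0.0253 0.0187] yang 93.43 zax [-0.0047 -0.0001 -1.    ] q1 -0.16 q6 -1.79 F [-5.9962 -3.0926  7.0872] T [-0.6211  0.5505 -0.0726] gap 0.460
tool delta mm [-3.4166  0.1694 -0.347 ]
yaw 0.028217594665335355
```

Call:
{"method": "servo_tool", "body": {
  "increments": [
    {"hand": 0.7,"travel": [0,0,-0.6],"yaw": 0},
    {"hand": 0.7,"travel": [0,0,0],"yaw": 0},
    {"hand": 0.7,"travel": [0,0,0],"yaw": 0}
  ]
}}

```text
t: 15.75
tcp_pos: [0.5345, 0.0255, 0.0187]
tool_rot: [-0.03, 1.0, 0.0, -0.002]
force: [-4.4, -3.0, 3.1]
finger_gap: 0.456
```

```bash
python3 go.py .5378 .0257 .019 93.4
```

```text
t 15.75 tcp [0.5345 0.0255 0.0187] yang 93.39 zax [-0.0046  0.0003 -1.    ] q1 -0.16 q6 -1.79 F [-4.3794 -2.9821  3.0768] T [-0.5991  0.4576 -0.1858] gap 0.456
tool delta mm [-3.2667  0.0057 -0.2861]
yaw -0.012628998534680136
```

Call:
{"method": "servo_tool", "body": {
  "increments": [
    {"hand": 0.7,"travel": [-0.7,0,-0.4],"yaw": 0},
    {"hand": 0.7,"travel": [-0.5,0,0],"yaw": 0},
    {"hand": 0.7,"travel": [0,0,0],"yaw": 0}
  ]
}}

```text
t: 16.05
tcp_pos: [0.5353, 0.0259, 0.0188]
tool_rot: [-0.03, 1.0, 0.0, -0.003]
force: [-5.1, -1.5, 0.3]
finger_gap: 0.458
```

```bash
python3 go.py .5378 .0257 .019 93.4
```

```text
t 16.05 tcp [0.5353 0.0259 0.0188] yang 93.39 zax [-0.0057  0.0007 -1.    ] q1 -0.16 q6 -1.79 F [-5.1469 -1.5472  0.3248] T [-0.3916  0.5142 -0.0999] gap 0.458
tool delta mm [-2.519  -0.3267 -0.1958]
yaw -0.008039162082368989
```

Call:
{"method": "servo_tool", "body": {
  "increments": [
    {"hand": 0.7,"travel": [-0.5,0,-0.2],"yaw": 0},
    {"hand": 0.7,"travel": [0,0,-0.1],"yaw": 0},
    {"hand": 0.7,"travel": [0,0,0],"yaw": 0}
  ]
}}

```text
t: 16.35
tcp_pos: [0.5356, 0.026, 0.019]
tool_rot: [-0.03, 1.0, 0.001, -0.003]
force: [-4.6, -1.5, 0.3]
finger_gap: 0.461
```

```bash
python3 go.py .5378 .0257 .019 93.4
```

```text
t 16.35 tcp [0.5356 0.026  0.019 ] yang 93.40 zax [-0.006   0.0009 -1.    ] q1 -0.16 q6 -1.79 F [-4.5943 -1.5103  0.2724] T [-0.2908  0.4916 -0.1078] gap 0.461
tool delta mm [-2.1652 -0.4366 -0.0118]
yaw -0.0035052358705343067
```

Call:
{"method": "servo_tool", "body": {
  "increments": [
    {"hand": 0.7,"travel": [-0.6,0,0],"yaw": 0},
    {"hand": 0.7,"travel": [-0.3,0,-0.2],"yaw": 0},
    {"hand": 0.7,"travel": [0,0,0],"yaw": 0}
  ]
}}

```text
t: 16.65
tcp_pos: [0.5365, 0.0263, 0.0191]
tool_rot: [-0.03, 1.0, 0.001, -0.003]
force: [-4.9, -0.6, -0.2]
finger_gap: 0.46
```

```bash
python3 go.py .5378 .0257 .019 93.4
```

```text
t 16.65 tcp [0.5365 0.0263 0.0191] yang 93.42 zax [-0.0061  0.001  -1.    ] q1 -0.16 q6 -1.79 F [-4.9445 -0.6224 -0.2485] T [-0.1279  0.5541 -0.0409] gap 0.460
tool delta mm [-1.2461 -0.6275  0.1073]
yaw 0.018204362378497763
```

Call:
{"method": "servo_tool", "body": {
  "increments": [
    {"hand": 0.7,"travel": [1.5,0,0.2],"yaw": 0},
    {"hand": 0.45,"travel": [0,0,0],"yaw": 0},
    {"hand": 0.25,"travel": [0,0,0],"yaw": 0},
    {"hand": 0.25,"travel": [0,0,0],"yaw": 0},
    {"hand": 0.25,"travel": [0,0,-5],"yaw": 0},
    {"hand": 0.25,"travel": [0,0,-25],"yaw": 0},
    {"hand": 0.25,"travel": [0,0,-40],"yaw": 0},
    {"hand": 0.25,"travel": [0,0,-45],"yaw": 0},
    {"hand": 0.2,"travel": [0,30,-45],"yaw": 0},
    {"hand": 0.2,"travel": [0,45,-20],"yaw": 0},
    {"hand": 0.2,"travel": [0,45,0],"yaw": 0},
    {"hand": 0.2,"travel": [10,45,0],"yaw": 0},
    {"hand": 0.2,"travel": [10,45,0],"yaw": 0},
    {"hand": 0.2,"travel": [10,30,0],"yaw": 0},
    {"hand": 0.2,"travel": [20,35,0],"yaw": 0},
    {"hand": 0.2,"travel": [20,35,0],"yaw": 0}
  ]
}}

```text
t: 18.25
tcp_pos: [0.4492, 0.3301, 0.1971]
tool_rot: [-0.03, 1.0, 0.0, 0.001]
force: [0.8, 1.0, 0.2]
finger_gap: 0.8
```

```bash
python3 - <<'E'
from h import *
from station import manip
for n in("scene","top"):
    d=manip.snapshot(n);pickle.dump(d,open(n+"7.pkl","wb"))
t=ld("top7.pkl");s=ld("scene7.pkl")
a=[]
for n,d,b in(("top",t,(222,178,252,196)),("scene",s,(252,186,284,210))):
    x0,y0,x1,y1=b;i=d["pixels"][y0:y1,x0:x1].astype(float);i=np.clip((i-60)*1.6,0,255).astype(np.uint8)
    i=cv2.resize(i,None,fx=12,fy=12,interpolation=cv2.INTER_NEAREST);a.append(cv2.copyMakeBorder(i,0,300-i.shape[0],0,390-i.shape[1],0))
cv2.imwrite("pics/z7.png",np.hstack(a))
def led(d,b):
    x0,y0,x1,y1=b;p=d["pixels"][y0:y1,x0:x1].astype(float)
    w=np.clip(p[:,:,1]-np.maximum(p[:,:,0],p[:,:,2])-10,0,None)
    yy,xx=np.mgrid[y0:y1,x0:x1];return np.array([(w*xx).sum(),(w*yy).sum()])/w.sum()
A=led(t,(216,160,228,173));B=led(s,(277,200,290,211));print(A,B,tri(t,A,s,B))
i=s["pixels"][130:250,200:370];cv2.imwrite("pics/s7.png",cv2.resize(i,None,fx=4.5,fy=4.5,interpolation=2))
E
python3 go.py .434 .354 .22 93.4
```

```text
[221.86486486 166.69594595] [283.14492754 205.1884058 ] (array([0.58790567, 0.07430507, 0.05793695]), np.float64(0.0004823472482716117))
t 18.35 tcp [0.4465 0.3321 0.197 ] yang 93.72 zax [-0.0009  0.0014 -1.    ] q1 0.44 q6 -1.20 F [ 0.4477 -0.6935 -0.9445] T [-0.0302  0.0265 -0.0316] gap 0.798
tool delta mm [ 11.0819  22.7137 -22.9362]
yaw 0.3175062222323959
```

View pics/z7.png

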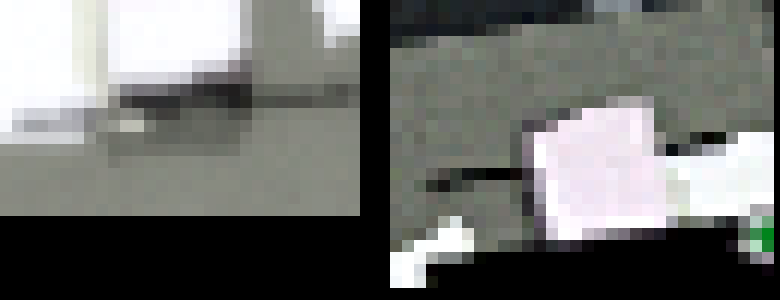

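View pics/s7.png

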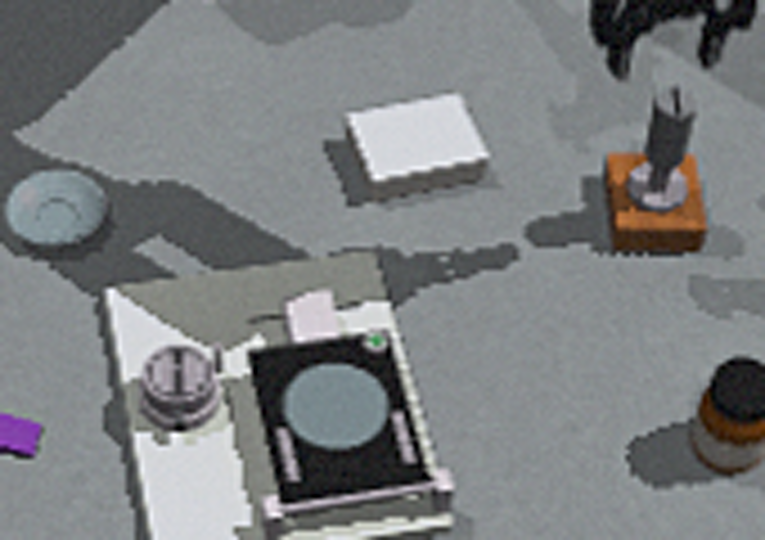

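The heel is now sunlit, so I can measure its rear edge with sub-pixel profiles.

Run:
```python
from h import *
np.set_printoptions(precision=2,suppress=True)
t=ld("top7.pkl");s=ld("scene7.pkl");t0=ld("top0.pkl");s0=ld("scene0.pkl")
g=cv2.cvtColor(t["pixels"],6).astype(int);print("cols 230-243 rows 180-190");print(g[180:191,229:244])
g=cv2.cvtColor(s["pixels"],6).astype(int);print("scene rows 190-200 cols 261-276");print(g[191:200,261:276])
# line subpixel: darkness centroid, in image 0 (unobstructed)
u=np.array([.998,.0628]);v=np.array([-.0628,.998])
for n,d,xs,f,r in(("top",t0,range(226,250),lambda x:187.6-(x-223)*.085,3),("scene",s0,range(257,279),lambda x:200.8-(x-255)*.155,3)):
    g=cv2.cvtColor(d["pixels"],6).astype(float);P=[]
    for x in xs:
        y=int(round(f(x)));w=np.clip(215-g[y-r:y+r+1,x],0,None);P.append([x,(w*np.arange(y-r,y+r+1)).sum()/w.sum()])
    k=np.polyfit(*np.array(P).T,1);print(n,"line fit",k)
    X=plane(d,[[xs[0],np.polyval(k,xs[0])],[xs[-1],np.polyval(k,xs[-1])]],.016)[:,:2];print(X.round(4),"angle",np.degrees(np.arctan2(X[1]-X[0],1)))
    m=X.mean(0)
    D=d
    for du in(-.003,0,.003):
        q=proj(D,[[*(m+du*u+y*v),.046] for y in(-.015,0,.015)]);print(du,q.tolist())
```

```text
cols 230-243 rows 180-190
[[207 197 215 219 218 220 219 219 219 219 219 218 215 170 146]
 [205 195 214 218 219 219 218 219 219 219 219 219 213 174 147]
 [204 191 214 218 219 219 219 219 219 218 217 216 194 151 142]
 [204 190 212 218 218 217 217 217 215 199 193 189 153 130 138]
 [205 192 200 198 195 196 195 190 183 143 127 126 119 115 135]
 [209 195 172 143 134 135 132 118 109  93  87  82  79  88 121]
 [194 187 146 106  91  89  89  89 100  97  98  91  80  84 108]
 [144 146 137 146 140 108  99 100 117 121 120 117 108 110 133]
 [142 149 154 177 178 136 121 119 121 124 124 122 121 127 140]
 [153 136 129 132 132 124 122 122 124 123 124 122 124 137 142]
 [145 142 129 129 131 130 130 132 132 131 129 130 132 142 144]]
scene rows 190-200 cols 261-276
[[128 131 134 136 133 129 130 131 131 132 130 130 133 132 132]
 [132 132 127 132 134 133 133 133 132 135 132 128 127 128 130]
 [132 130 130 136 134 135 135 128 131 127 124 124 131 132 132]
 [130 131 132 129 132 129 125 121 122 148 163 166 152 125 131]
 [128 131 127 126 118 108 145 211 206 210 206 211 191 122 124]
 [131 124 104 112 143 208 210 211
[... 454 characters left out ...]
184.4263838464099], [237.2226780600842, 184.82805433874282], [232.90803066017384, 185.22971538655074]]
0.003 [[241.4582526119245, 183.5786811120298], [237.14581287027525, 183.98015763985433], [232.83240992723705, 184.3816158624014]]
scene line fit [ -0.14 236.89]
[[ 0.52 -0.01]
 [ 0.52  0.07]] angle [-0.27  4.72]
-0.003 [[263.7076042583878, 194.04977930099008], [267.563444014104, 193.49308630857064], [271.41067389526995, 192.93729251213418]]
0 [[263.8619454310464, 194.65409650040064], [267.72163262400744, 194.0961756680987], [271.57268488352105, 193.53914269256998]]
0.003 [[264.01660255912816, 195.2596668914419], [267.8801422426877, 194.700514143006], [271.7350218482822, 194.14223783499935]]
```

The apparent slanted edge could be the boundary of the arm's shadow across the heel. I'll move over to the key and look again.

Call:
{"method": "servo_tool", "body": {
  "increments": [
    {"hand": 0.2,"travel": [5.5,11,0],"yaw": 0},
    {"hand": 0.2,"travel": [5.5,11,0],"yaw": 0},
    {"hand": 0.2,"travel": [0,0,0],"yaw": 0}
  ]
}}

```text
t: 18.65
tcp_pos: [0.4372, 0.3506, 0.1967]
tool_rot: [-0.03, 1.0, 0.0, 0.0]
force: [0.1, 0.4, -0.0]
finger_gap: 0.798
```

```bash
python3 go.py .434 .354 .17 93.4
python3 - <<'E'
from h import *
from station import manip
for n in("scene","top"):
    d=manip.snapshot(n);pickle.dump(d,open(n+"8.pkl","wb"))
t=ld("top8.pkl");s=ld("scene8.pkl")
a=[]
for n,d,b in(("top",t,(222,168,252,196)),("scene",s,(252,186,284,210))):
    x0,y0,x1,y1=b;i=d["pixels"][y0:y1,x0:x1].astype(float);i=np.clip((i-60)*1.6,0,255).astype(np.uint8)
    i=cv2.resize(i,None,fx=12,fy=12,interpolation=cv2.INTER_NEAREST);a.append(cv2.copyMakeBorder(i,0,340-i.shape[0],0,390-i.shape[1],0))
cv2.imwrite("pics/z8.png",np.hstack(a))
crop(s,320,120,370,190,8,"pics/s8.png")
E
```

```text
t 18.65 tcp [0.4372 0.3506 0.1967] yang 93.42 zax [ 0.0002  0.0005 -1.    ] q1 0.48 q6 -1.15 F [ 0.1321  0.3764 -0.0376] T [-0.0388 -0.0505  0.0024] gap 0.798
tool delta mm [ 2.9719  3.5874 26.6829]
yaw 0.02404905612173991
```

View pics/z8.png

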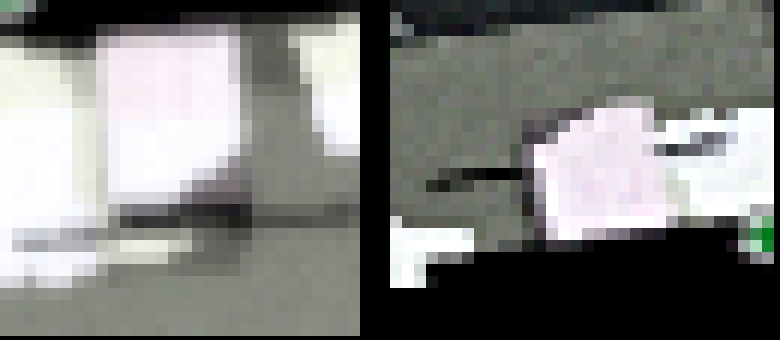

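View pics/s8.png

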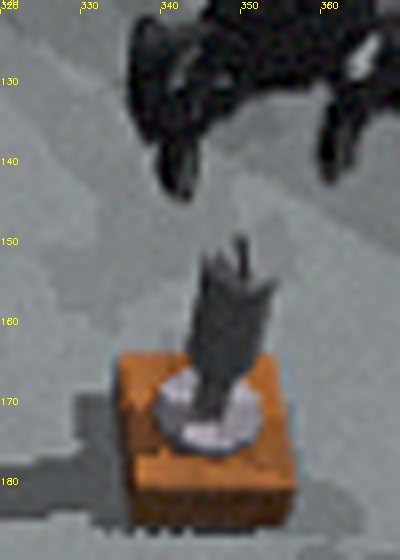

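The slanted edge was indeed a shadow. The unshaded part of the heel edge in the top view is at row 184.6, about 1.5 mm past the line. That agrees with the kinematics to within about 2 mm, so the wedge is at the line and I accept it. The key stands between the open fingers in the scene view, with its top at (348,152), so I go down.

Call:
{"method": "servo_tool", "body": {
  "increments": [
    {"hand": 0.2,"travel": [2,2,0],"yaw": 0},
    {"hand": 0.2,"travel": [1,1.5,0],"yaw": 0},
    {"hand": 0.2,"travel": [0,0,20],"yaw": 0},
    {"hand": 0.2,"travel": [0,0,20],"yaw": 0},
    {"hand": 0.2,"travel": [0,0,0],"yaw": 0},
    {"hand": 0.2,"travel": [0,0,0],"yaw": 0}
  ]
}}

```text
t: 19.35
tcp_pos: [0.4343, 0.3531, 0.1565]
tool_rot: [-0.03, 1.0, -0.0, -0.0]
force: [-0.1, -0.6, 0.6]
finger_gap: 0.802
```

```bash
python3 go.py .4344 .354 .094 93.4
```

```text
t 19.35 tcp [0.4343 0.3531 0.1565] yang 93.38 zax [-0.0006 -0.0003 -1.    ] q1 0.48 q6 -1.15 F [-0.1492 -0.6389  0.6181] T [-0.0143  0.0394 -0.046 ] gap 0.802
tool delta mm [-0.2338  0.9276 62.4794]
yaw -0.017753806859843735
```

Call:
{"method": "servo_tool", "body": {
  "increments": [
    {"hand": 0.2,"travel": [0,0.8,15],"yaw": 0},
    {"hand": 0.2,"travel": [0,0,22],"yaw": 0},
    {"hand": 0.2,"travel": [0,0,18],"yaw": 0},
    {"hand": 0.2,"travel": [0,0,7],"yaw": 0},
    {"hand": 0.35,"travel": [0,0,0],"yaw": 0},
    {"hand": 0.5,"travel": [0,0,0],"yaw": 0},
    {"hand": 0.75,"travel": [0,0,0],"yaw": 0},
    {"hand": 0.75,"travel": [0,0,0],"yaw": 0},
    {"hand": 0.75,"travel": [0,0,0],"yaw": 0},
    {"hand": 0.75,"travel": [0,0,0],"yaw": 0}
  ],
  "newtons": 60
}}

```text
t: 20.35
tcp_pos: [0.4351, 0.3547, 0.0958]
tool_rot: [-0.03, 1.0, 0.001, 0.001]
force: [0.9, 0.8, 6.5]
finger_gap: 0.408
```

```bash
python3 go.py .4344 .354 .094 93.4
```

```text
t 20.35 tcp [0.4351 0.3547 0.0958] yang 93.41 zax [ 0.0026  0.0015 -1.    ] q1 0.48 q6 -1.15 F [0.9271 0.7704 6.526 ] T [ 0.0663  0.0765 -0.0589] gap 0.408
tool delta mm [ 0.7284 -0.6739  1.784 ]
yaw 0.007353282085716728
```

The gap reads 34.7 mm, so the handle is gripped. I lift and carry it over the screw.

Call:
{"method": "servo_tool", "body": {
  "increments": [
    {"hand": 0.75,"travel": [0,0,-6],"yaw": 0},
    {"hand": 0.75,"travel": [0,0,-14],"yaw": 0},
    {"hand": 0.75,"travel": [0,0,-25],"yaw": 0},
    {"hand": 0.75,"travel": [0,0,-30],"yaw": 0},
    {"hand": 0.75,"travel": [0,0,-25],"yaw": 0},
    {"hand": 0.75,"travel": [-7,-23,0],"yaw": 0},
    {"hand": 0.75,"travel": [-11,-37,0],"yaw": 0},
    {"hand": 0.75,"travel": [-11,-37,0],"yaw": 0},
    {"hand": 0.75,"travel": [-11,-37,0],"yaw": 0},
    {"hand": 0.75,"travel": [-11,-37,0],"yaw": 0},
    {"hand": 0.75,"travel": [-11,-37,0],"yaw": 0},
    {"hand": 0.75,"travel": [-11,-37,0],"yaw": 0},
    {"hand": 0.75,"travel": [-11,-37,0],"yaw": 0},
    {"hand": 0.75,"travel": [-11,-37,0],"yaw": 0},
    {"hand": 0.75,"travel": [-11,-37,0],"yaw": 0},
    {"hand": 0.75,"travel": [-11,-37,0],"yaw": 0},
    {"hand": 0.75,"travel": [-11,-37,0],"yaw": -2.2},
    {"hand": 0.75,"travel": [-10,-25,0],"yaw": -2.2},
    {"hand": 0.75,"travel": [0,0,0],"yaw": 0},
    {"hand": 0.75,"travel": [0,0,0],"yaw": 0}
  ]
}}

```text
t: 22.35
tcp_pos: [0.5988, -0.0917, 0.1938]
tool_rot: [-0.067, 0.998, 0.001, -0.001]
force: [-0.2, 0.6, -2.1]
finger_gap: 0.415
```

```bash
python3 go.py .6007 -.0906 .146 97.8
python3 - <<'E'
from h import *
from station import manip
for n in("scene","top"):
    d=manip.snapshot(n);pickle.dump(d,open(n+"9.pkl","wb"))
s=ld("scene9.pkl");crop(s,210,150,300,215,8,"pics/s9.png")
t=ld("top9.pkl");crop(t,200,110,300,210,6,"pics/t9.png")
E
```

```text
t 22.35 tcp [ 0.5988 -0.0917  0.1938] yang 97.70 zax [-0.0026  0.0012 -1.    ] q1 -0.34 q6 -2.04 F [-0.208   0.5693 -2.1475] T [0.0479 0.0814 0.0062] gap 0.415
tool delta mm [-2.1081  0.7994 47.7568]
yaw -0.10174191600663107
```

View pics/s9.png

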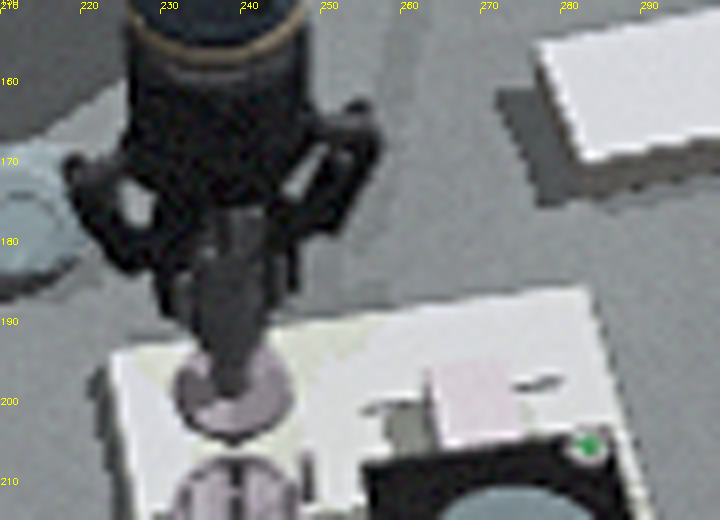

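View pics/t9.png

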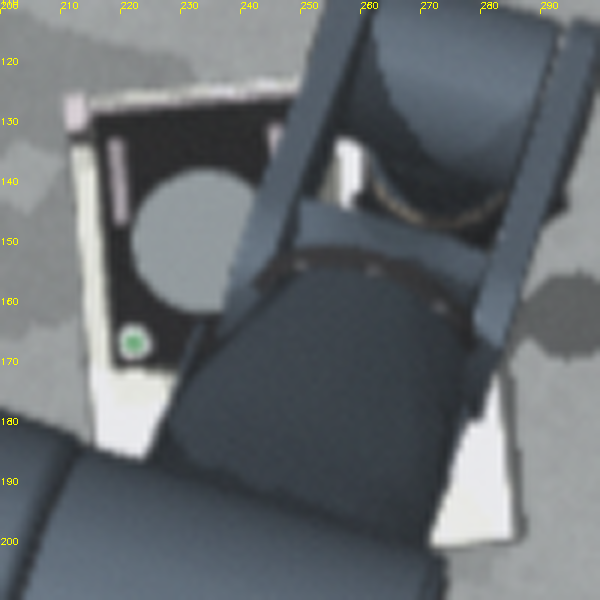

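The scene view shows the key upright: its collar is centred at about (238.5,198), with the screw slot below it. The whole wedge heel and the line are now lit too, so I check both.

Run:
```python
from h import *
np.set_printoptions(precision=4,suppress=True)
s=ld("scene9.pkl")
print(cv2.cvtColor(s["pixels"],6).astype(int)[190:202,262:276])
a=[]
for b in((252,186,284,210),(226,188,252,218)):
    x0,y0,x1,y1=b;i=s["pixels"][y0:y1,x0:x1].astype(float);i=np.clip((i-40)*1.2,0,255).astype(np.uint8)
    i=cv2.resize(i,None,fx=12,fy=12,interpolation=cv2.INTER_NEAREST);a.append(cv2.copyMakeBorder(i,0,380-i.shape[0],0,390-i.shape[1],0))
cv2.imwrite("pics/z9.png",np.hstack(a))
```

```text
[[217 219 217 217 215 218 216 215 215 215 217 217 216 215]
 [216 215 217 213 216 215 216 217 215 215 214 215 216 214]
 [216 215 216 216 216 216 214 215 215 217 216 217 214 217]
 [212 216 217 216 216 217 215 217 216 216 214 215 216 217]
 [218 217 217 218 218 215 216 213 215 212 214 215 214 216]
 [217 216 214 212 211 209 209 207 211 207 210 210 216 215]
 [206 186 215 206 207 209 211 208 211 209 208 214 217 219]
 [208 181 211 211 211 208 211 207 205 210 206 212 222 228]
 [194 141 219 209 210 209 209 207 207 207 208 198 142  93]
 [196 121 224 214 207 209 208 210 210 209 210 209 211 211]
 [120  84 176 218 213 208 208 211 212 209 208 210 208 200]
 [117 105 175 223 214 211 210 211 210 213 207 208 209 199]]
```

View pics/z9.png

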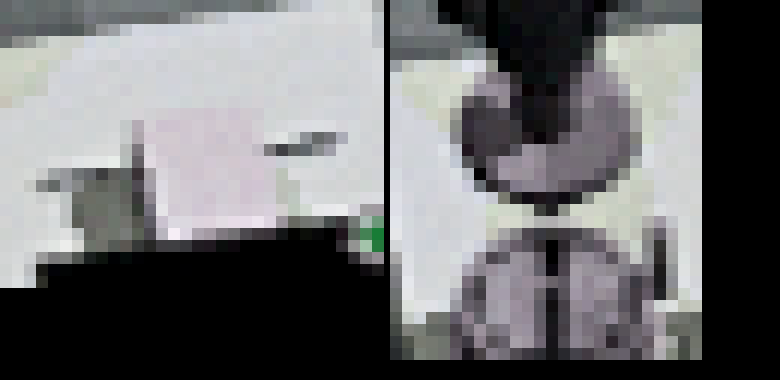

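```bash
python3 - <<'E'
from h import *
np.set_printoptions(precision=4,suppress=True)
s=ld("scene9.pkl")
for c in([.5988,-.0917],[.5978,-.0928]):
    th=np.linspace(0,2*np.pi,72,endpoint=False)
    q=proj(s,[[c[0]+.027*np.cos(a),c[1]+.027*np.sin(a),z] for z in(.128,.134) for a in th]);print("pred collar cols",q[:,0].min(),q[:,0].max(),"rows max",q[:,1].max())
print("foot pred",proj(s,[[.5988,-.0917,.112],[.6007,-.0906,.052]]))
E
python3 go.py .6007 -.0906 .146 97.8
```

```text
pred collar cols 230.7213267915431 245.98514496638276 rows max 206.1040932538712
pred collar cols 230.3867752893079 245.64641982512612 rows max 205.908889068382
foot pred [[238.4884 202.8141]
 [239.2181 213.1855]]
t 22.45 tcp [ 0.5985 -0.0904  0.194 ] yang 97.82 zax [-0.0025  0.0012 -1.    ] q1 -0.33 q6 -2.04 F [-0.1705  0.549  -1.8365] T [ 0.0099 -0.0168  0.0199] gap 0.408
tool delta mm [-2.2401 -0.6009 47.9532]
yaw 0.024095448663160823
```

Run:
```python
from h import *
np.set_printoptions(precision=4,suppress=True)
s=ld("scene9.pkl");s0=ld("scene0.pkl")
for n,P in(("collar top c",[.5985,-.091,.134]),("collar bot c",[.5985,-.091,.128]),("blade far foot",[.6205,-.0915,.112]),("collar bot far",[.6255,-.091,.128]),("collar top far",[.6255,-.091,.134])): print(n,proj(s,[P]))
# same features on stand in image 0 : centre (.4344,.3548)
for n,P in(("collar bot far",[.461,.3515,.030]),("collar top far",[.461,.3515,.036]),("stand far corners",[.4838,.389,.03])): print("img0",n,proj(s0,[P]))
crop(s,222,165,256,222,14,"pics/s9b.png")
crop(s0,325,140,365,190,14,"pics/s0b.png")
```

```text
collar top c [[238.5328 198.928 ]]
collar bot c [[238.5717 199.9725]]
blade far foot [[239.1577 207.6136]]
collar bot far [[239.3424 205.9779]]
collar top far [[239.305  204.9396]]
img0 collar bot far [[345.9694 177.6665]]
img0 collar top far [[346.1935 176.6843]]
img0 stand far corners [[356.4291 181.133 ]]
```

View pics/s9b.png

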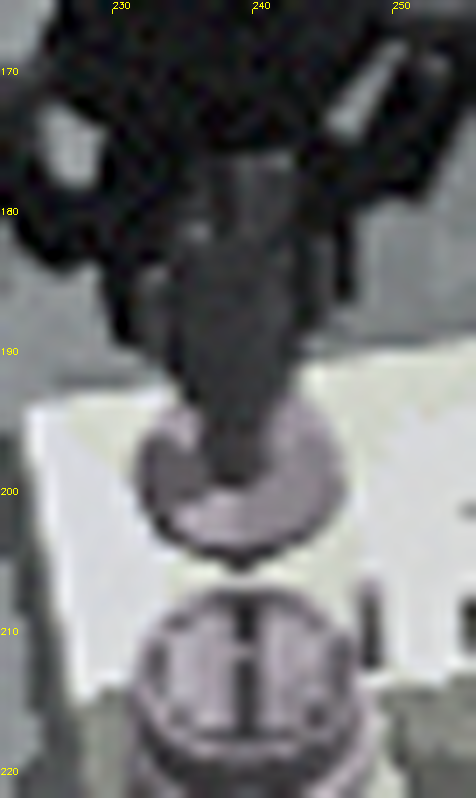

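View pics/s0b.png

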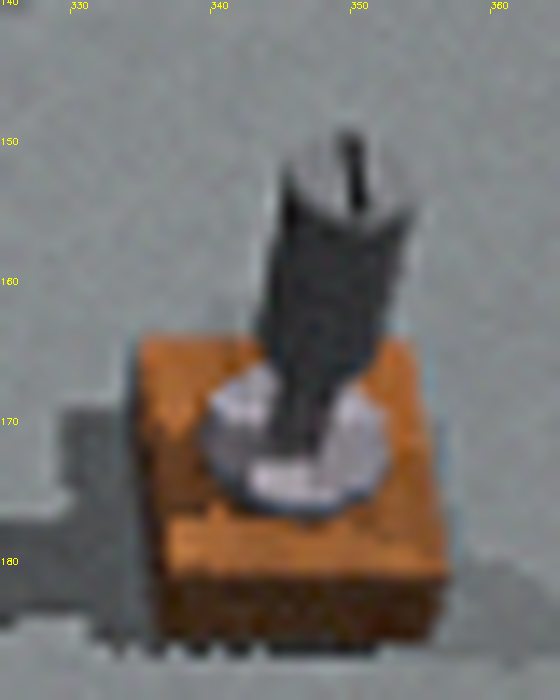

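Run:
```python
from h import *
np.set_printoptions(precision=4,suppress=True)
for n,rows,c in(("top0",range(155,168),269.5),("top6",range(155,168),269.5),("scene0",range(208,217),238.5),("scene8",range(208,217),238.5),("scene9",range(208,217),238.5)):
    d=ld(n+".pkl");g=cv2.cvtColor(d["pixels"],6).astype(float);P=[]
    for r in rows:
        x=np.arange(int(c)-2,int(c)+4);w=np.clip(130-g[r,x],0,None);P.append([(w*x).sum()/max(w.sum(),1),r,w.sum()])
    P=np.array(P);k=np.polyfit(P[:,1],P[:,0],1,w=np.sqrt(P[:,2]));
    X=plane(d,[[np.polyval(k,rows[0]),rows[0]],[np.polyval(k,rows[-1]),rows[-1]]],.052)
    print(n,P[:,0].round(2),X.tolist(),"ang",np.degrees(np.arctan2(*(X[1]-X[0])[[1,0]])))
# screw head vertical extent
d=ld("top0.pkl");g=cv2.cvtColor(d["pixels"],6).astype(int);print(g[148:176,264:276])
```

```text
top0 [269.4  269.84 269.69 269.61 269.59 269.55 269.51 269.51 269.52 269.53
 269.37 269.21 269.16] [[0.625557198100952, -0.09322317178388513, 0.052000000000000046], [0.5828944887748477, -0.0899767160974576, 0.052000000000000046]] ang 175.64841467928744
top6 [269.38 269.77 269.58 269.61 269.61 269.57 269.54 269.53 269.53 269.55
 269.52 269.34 269.79] [[0.6255724270983538, -0.09275600429352428, 0.052000000000000046], [0.5828587488063219, -0.0910848052450105, 0.052000000000000046]] ang 177.75941007590922
scene0 [238.89 239.1  239.09 239.74 239.17 239.12 239.2  239.18 239.22] [[0.5768550357413236, -0.08897767319864466, 0.052000000000000046], [0.6134387817662554, -0.09177098912005331, 0.052000000000000046]] ang -4.366290939263661
scene8 [238.97 239.16 239.12 239.68 239.22 239.17 239.17 239.22 239.19] [[0.5768834168889228, -0.08873973399763681, 0.052000000000000046], [0.6134345975226347, -0.09180611601605303, 0.052000000000000046]] ang -4.795475984524728
scene9 [238.84 239.17 239.18 239.74 239.18 239.18 239.19 239.23 239.25] [[0.5768500933446008, -0.08901910953093049, 0.052000000000000046]
[... 819 characters left out ...]
156 133  94  93 145 157 159 159 155]
 [156 166 160 156 132  94  91 146 158 158 158 153]
 [157 164 158 156 130  92  87 145 158 158 158 154]
 [137 155 158 155 122  89  88 146 158 158 151 147]
 [103 146 157 153 114  88  94 147 156 155 130 129]
 [125 137 138 135 108  88  92 138 149 147 113 115]
 [135 134 114 101 104 108  94 114 127 144 122 116]
 [113 131 124 113 127 142 128 115 116 137 117  94]
 [ 96 114 114 122 136 143 139 134 113 101 101  99]
 [113 143 138 129 119 108 112 114 123 118 114 103]
 [151 152 157 154 142 129 135 140 153 140 131 142]
 [192 167 155 139 144 139 136 144 153 151 160 189]
 [200 196 195 180 177 168 163 176 191 194 196 202]
 [201 202 200 200 199 198 198 198 200 202 202 202]]
```

The slot angle is −3.7° (top and scene average), with its centre near (0.600, −0.091). I align the key and go down.

Call:
{"method": "servo_tool", "body": {
  "increments": [
    {"hand": 0.75,"travel": [-1,-0.2,10],"yaw": 0.6},
    {"hand": 0.75,"travel": [-1,0,18],"yaw": 0},
    {"hand": 0.75,"travel": [0,0,16],"yaw": 0},
    {"hand": 0.75,"travel": [0,0,6],"yaw": 0},
    {"hand": 0.75,"travel": [0,0,0],"yaw": 0},
    {"hand": 0.75,"travel": [0,0,0],"yaw": 0}
  ]
}}

```text
t: 23.05
tcp_pos: [0.6021, -0.0911, 0.1447]
tool_rot: [-0.063, 0.998, -0.0, 0.0]
force: [-0.1, -0.0, -2.1]
finger_gap: 0.41
```

```bash
python3 go.py .6007 -.0912 .118 97.2
python3 - <<'E'
from h import *
from station import manip
d=manip.snapshot("scene");pickle.dump(d,open("scene10.pkl","wb"));crop(d,222,170,262,225,14,"pics/s10.png")
E
```

```text
t 23.05 tcp [ 0.6021 -0.0911  0.1447] yang 97.23 zax [ 0.0004 -0.0001 -1.    ] q1 -0.33 q6 -2.03 F [-0.0868 -0.0472 -2.0866] T [-0.021  -0.0355 -0.0003] gap 0.410
tool delta mm [ 1.3751  0.0393 26.7483]
yaw 0.03102306143522071
```

View pics/s10.png

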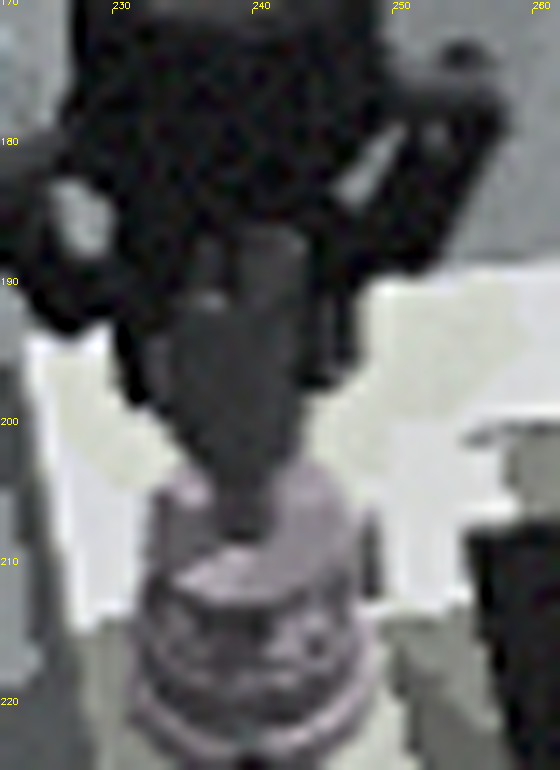

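The collar is centred over the head at about column 239. I lower gently into the slot.

Call:
{"method": "servo_tool", "body": {
  "increments": [
    {"hand": 0.75,"travel": [1,0,4],"yaw": 0},
    {"hand": 0.75,"travel": [0,0,4],"yaw": 0},
    {"hand": 0.75,"travel": [0,0,3],"yaw": 0},
    {"hand": 0.75,"travel": [0,0,2],"yaw": 0},
    {"hand": 0.75,"travel": [0,0,2],"yaw": 0},
    {"hand": 0.75,"travel": [0,0,0],"yaw": 0}
  ]
}}

```text
t: 23.7
tcp_pos: [0.6006, -0.0915, 0.1291]
tool_rot: [-0.063, 0.998, 0.0, -0.0]
force: [-0.6, 0.9, -2.5]
finger_gap: 0.408
```

```bash
python3 go.py .6007 -.0912 .118 97.2
```

```text
t 23.70 tcp [ 0.6006 -0.0915  0.1291] yang 97.20 zax [-0.0007  0.0003 -1.    ] q1 -0.33 q6 -2.03 F [-0.5918  0.9339 -2.4842] T [-0.0016 -0.0322  0.0253] gap 0.408
tool delta mm [-0.1137  0.2542 11.1313]
yaw 0.000296824344005131
```

The foot is about 5 mm into the slot with no resistance, so I continue.

Call:
{"method": "servo_tool", "body": {
  "increments": [
    {"hand": 0.75,"travel": [0,0,3],"yaw": 0},
    {"hand": 0.75,"travel": [0,0,3],"yaw": 0},
    {"hand": 0.75,"travel": [0,0,2],"yaw": 0},
    {"hand": 0.75,"travel": [0,0,1],"yaw": 0},
    {"hand": 0.75,"travel": [0,0,1],"yaw": 0},
    {"hand": 0.75,"travel": [0,0,0],"yaw": 0}
  ]
}}

```text
t: 24.3
tcp_pos: [0.6008, -0.0915, 0.1194]
tool_rot: [-0.063, 0.998, 0.0, -0.0]
force: [0.3, -0.5, -2.4]
finger_gap: 0.407
```

```bash
python3 go.py .6007 -.0912 .118 97.2
```

```text
t 24.30 tcp [ 0.6008 -0.0915  0.1194] yang 97.21 zax [-0.0002  0.     -1.    ] q1 -0.33 q6 -2.03 F [ 0.331  -0.5194 -2.4467] T [-0.0112  0.0356 -0.0008] gap 0.407
tool delta mm [0.0462 0.3101 1.3668]
yaw 0.007050421089630277
```

Call:
{"method": "servo_tool", "body": {
  "increments": [
    {"hand": 0.75,"travel": [0,0,0.8],"yaw": 0},
    {"hand": 0.75,"travel": [0,0,0.8],"yaw": 0},
    {"hand": 0.75,"travel": [0,0,0],"yaw": 0}
  ]
}}

```text
t: 24.6
tcp_pos: [0.6009, -0.0915, 0.1179]
tool_rot: [-0.063, 0.998, -0.0, 0.0]
force: [-0.8, -0.1, -2.0]
finger_gap: 0.408
```

```bash
python3 go.py .6007 -.0912 .118 97.2
```

```text
t 24.60 tcp [ 0.6009 -0.0915  0.1179] yang 97.20 zax [ 0.0001 -0.     -1.    ] q1 -0.33 q6 -2.03 F [-0.8128 -0.1146 -1.9812] T [-0.0341 -0.027   0.0077] gap 0.408
tool delta mm [ 0.1605  0.3543 -0.0675]
yaw 0.004356566166521247
```

Call:
{"method": "servo_tool", "body": {
  "increments": [
    {"hand": 0.75,"travel": [0,0,0.6],"yaw": 0},
    {"hand": 0.75,"travel": [0,0,0.6],"yaw": 0},
    {"hand": 0.75,"travel": [0,0,0],"yaw": 0}
  ]
}}

```text
t: 24.9
tcp_pos: [0.601, -0.0915, 0.1177]
tool_rot: [-0.063, 0.998, -0.0, 0.0]
force: [-0.7, 1.4, 4.7]
finger_gap: 0.407
```

```bash
python3 go.py .6007 -.0912 .118 97.2
```

```text
t 24.90 tcp [ 0.601  -0.0915  0.1177] yang 97.21 zax [ 0.0007 -0.0003 -1.    ] q1 -0.33 q6 -2.03 F [-0.6787  1.4276  4.6521] T [0.0644 0.2873 0.024 ] gap 0.407
tool delta mm [ 0.2987  0.3456 -0.2627]
yaw 0.013431062322922571
```

The key is seated: the collar is at 0.0519 m against an expected 0.052. I turn clockwise for the first half.

Call:
{"method": "servo_tool", "body": {
  "increments": [
    {"hand": 0.75,"travel": [0,0,0],"yaw": 3},
    {"hand": 0.75,"travel": [0,0,0],"yaw": 5},
    {"hand": 0.75,"travel": [0,0,0],"yaw": 5},
    {"hand": 0.75,"travel": [0,0,0],"yaw": 5},
    {"hand": 0.75,"travel": [0,0,0],"yaw": 5},
    {"hand": 0.75,"travel": [0,0,0],"yaw": 5},
    {"hand": 0.75,"travel": [0,0,0],"yaw": 5},
    {"hand": 0.75,"travel": [0,0,0],"yaw": 5},
    {"hand": 0.75,"travel": [0,0,0],"yaw": 2},
    {"hand": 0.75,"travel": [0,0,0],"yaw": 0}
  ],
  "newtons": 70
}}

```text
t: 25.9
tcp_pos: [0.6011, -0.0928, 0.1177]
tool_rot: [0.282, 0.959, -0.001, 0.001]
force: [-1.7, -2.9, 5.1]
finger_gap: 0.408
```

```bash
python3 go.py .6007 -.0912 .118 97.2
python3 - <<'E'
from h import *
from station import manip
d=manip.snapshot("scene");pickle.dump(d,open("scene11.pkl","wb"));crop(d,222,170,262,225,14,"pics/s11.png")
E
```

```text
t 25.90 tcp [ 0.6011 -0.0928  0.1177] yang 57.27 zax [ 0.0007 -0.0027 -1.    ] q1 -0.34 q6 -1.33 F [-1.6837 -2.9258  5.0974] T [-0.8248  0.5817 -0.0128] gap 0.408
tool delta mm [ 1.2063  1.1512 -0.3032]
yaw -39.93239947369725
```

View pics/s11.png

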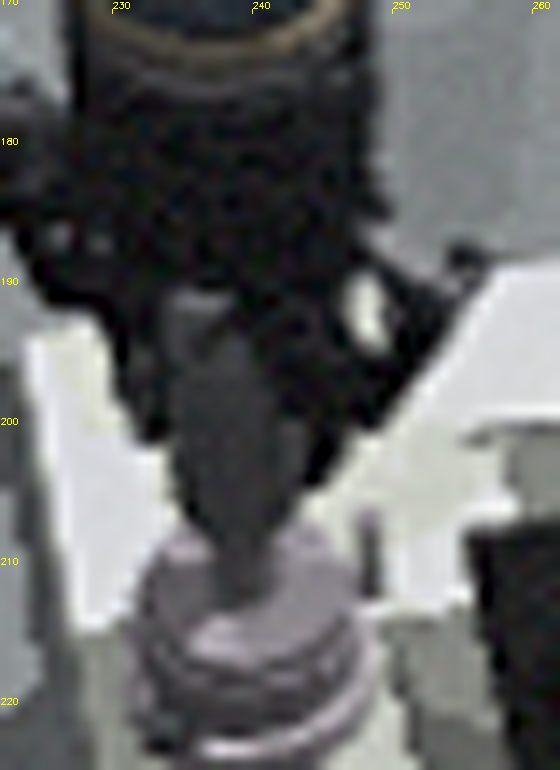

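The pointer has moved round to (233,223), so the screw is turning with the key. I continue to about half-way.

Call:
{"method": "servo_tool", "body": {
  "increments": [
    {"hand": 0.75,"travel": [0,0,0],"yaw": 4},
    {"hand": 0.75,"travel": [0,0,0],"yaw": 6},
    {"hand": 0.75,"travel": [0,0,0],"yaw": 6},
    {"hand": 0.75,"travel": [0,0,0],"yaw": 6},
    {"hand": 0.75,"travel": [0,0,0],"yaw": 6},
    {"hand": 0.75,"travel": [0,0,0],"yaw": 6},
    {"hand": 0.75,"travel": [0,0,0],"yaw": 6},
    {"hand": 0.75,"travel": [0,0,0],"yaw": 6},
    {"hand": 0.75,"travel": [0,0,0],"yaw": 6},
    {"hand": 0.75,"travel": [0,0,0],"yaw": 6},
    {"hand": 0.75,"travel": [0,0,0],"yaw": 6},
    {"hand": 0.75,"travel": [0,0,0],"yaw": 6},
    {"hand": 0.75,"travel": [0,0,0],"yaw": 4},
    {"hand": 0.75,"travel": [0,0,0],"yaw": 0}
  ]
}}

```text
t: 27.35
tcp_pos: [0.5988, -0.0922, 0.1176]
tool_rot: [0.803, 0.597, -0.002, -0.001]
force: [-5.3, -3.8, 8.9]
finger_gap: 0.407
```

```bash
python3 go.py .6007 -.0912 .118 97.2
python3 - <<'E'
from h import *
from station import manip
d=manip.snapshot("scene");pickle.dump(d,open("scene12.pkl","wb"));crop(d,222,170,262,225,14,"pics/s12.png")
E
```

```text
t 27.35 tcp [ 0.5988 -0.0922  0.1176] yang -16.75 zax [-0.0047 -0.0009 -1.    ] q1 -0.34 q6 -0.04 F [-5.2669 -3.7992  8.9476] T [-0.3883  1.4229  0.023 ] gap 0.407
tool delta mm [ 1.4749  1.5717 -0.3884]
yaw -113.95162823038524
```

View pics/s12.png

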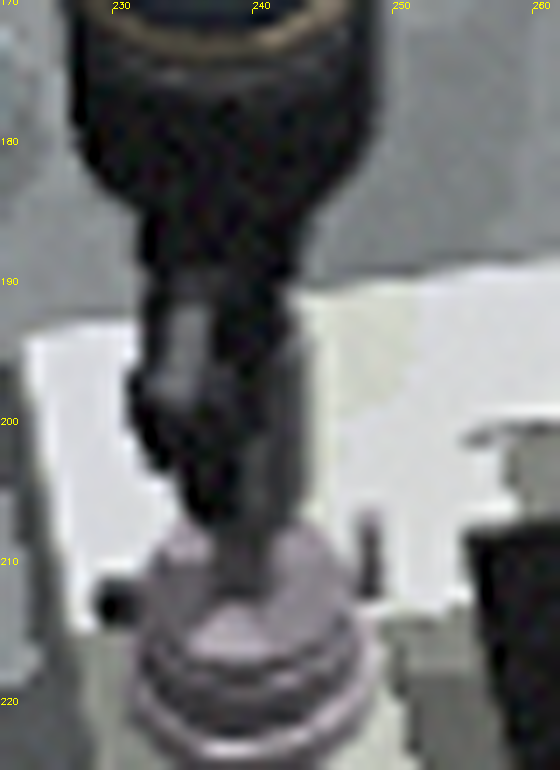

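The pointer is now at the right-hand rim, (229,213), so the screw is half-way. I release the key, turn the open hand back about the standing key and look.

Call:
{"method": "servo_tool", "body": {
  "increments": [
    {"hand": 0.5,"travel": [0,0,0],"yaw": 0},
    {"hand": 0.2,"travel": [0,0,0],"yaw": 0},
    {"hand": 0.15,"travel": [0,0,0],"yaw": 0},
    {"hand": 0.15,"travel": [0,0,0],"yaw": 0},
    {"hand": 0.15,"travel": [0,0,0],"yaw": 0}
  ]
}}

```text
t: 27.9
tcp_pos: [0.601, -0.0914, 0.1165]
tool_rot: [0.803, 0.596, 0.0, -0.0]
force: [0.2, 0.7, -0.3]
finger_gap: 0.85
```

```bash
python3 go.py .6007 -.0912 .118 97.2
python3 - <<'E'
from h import *
from station import manip
d=manip.snapshot("scene");pickle.dump(d,open("scene13.pkl","wb"));crop(d,222,170,262,225,14,"pics/s13.png")
E
```

```text
t 27.90 tcp [ 0.601  -0.0914  0.1165] yang -16.78 zax [ 0.      0.0002 -1.    ] q1 -0.33 q6 -0.04 F [ 0.2157  0.6579 -0.3265] T [ 0.0058 -0.0194 -0.0133] gap 0.850
tool delta mm [ 0.1008 -0.3133 -1.4782]
yaw -113.98335185470879
```

View pics/s13.png

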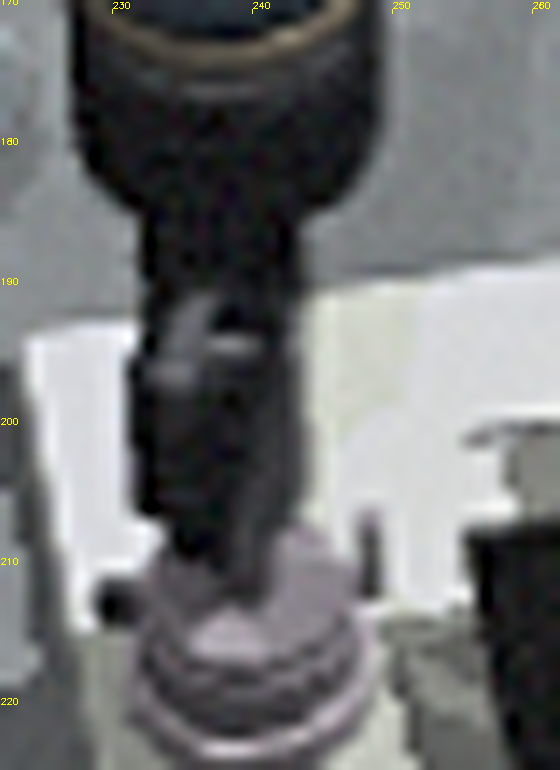

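Call:
{"method": "servo_tool", "body": {
  "increments": [
    {"hand": 0.15,"travel": [0,0,-1],"yaw": -6},
    {"hand": 0.15,"travel": [0,0,0],"yaw": -8},
    {"hand": 0.15,"travel": [0,0,0],"yaw": -8},
    {"hand": 0.15,"travel": [0,0,0],"yaw": -8},
    {"hand": 0.15,"travel": [0,0,0],"yaw": -8},
    {"hand": 0.15,"travel": [0,0,0],"yaw": -8},
    {"hand": 0.15,"travel": [0,0,0],"yaw": -8},
    {"hand": 0.15,"travel": [0,0,0],"yaw": -8},
    {"hand": 0.15,"travel": [0,0,0],"yaw": -8},
    {"hand": 0.15,"travel": [0,0,0],"yaw": -8},
    {"hand": 0.15,"travel": [0,0,0],"yaw": -8},
    {"hand": 0.15,"travel": [0,0,0],"yaw": -8},
    {"hand": 0.15,"travel": [0,0,0],"yaw": -8},
    {"hand": 0.15,"travel": [0,0,0],"yaw": -8},
    {"hand": 0.15,"travel": [0,0,0],"yaw": -4},
    {"hand": 0.15,"travel": [0,0,0],"yaw": 0}
  ]
}}

```text
t: 29.55
tcp_pos: [0.6009, -0.0915, 0.1176]
tool_rot: [-0.063, 0.998, 0.0, 0.0]
force: [0.3, 0.6, 0.6]
finger_gap: 0.849
```

```bash
python3 go.py .6000 -.0918 .118 97.2
python3 - <<'E'
from h import *
from station import manip
d=manip.snapshot("scene");pickle.dump(d,open("scene14.pkl","wb"));crop(d,222,170,262,225,14,"pics/s14.png")
E
```

```text
t 29.55 tcp [ 0.6009 -0.0915  0.1176] yang 97.20 zax [ 0.      0.0001 -1.    ] q1 -0.33 q6 -2.03 F [0.2588 0.6128 0.6397] T [-0.0194 -0.021  -0.0745] gap 0.849
tool delta mm [ 0.9356 -0.1997 -0.3724]
yaw -0.0028849245173176996
```

View pics/s14.png

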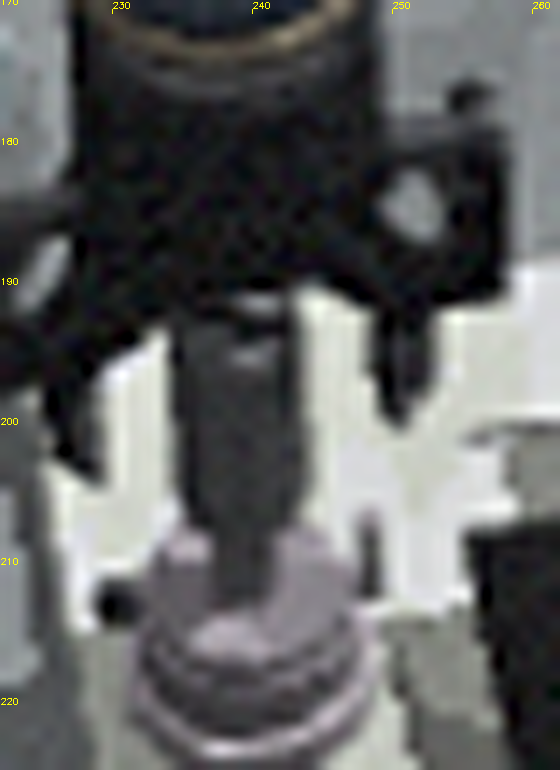

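The key stands upright in the slot, centred between the open fingers, and the pointer has not moved. I grip afresh and turn on.

Call:
{"method": "servo_tool", "body": {
  "increments": [
    {"hand": 0.4,"travel": [0.5,0,0],"yaw": 0},
    {"hand": 0.6,"travel": [0,0,0],"yaw": 0},
    {"hand": 0.75,"travel": [0,0,0],"yaw": 0},
    {"hand": 0.75,"travel": [0,0,0],"yaw": 0},
    {"hand": 0.75,"travel": [0,0,0],"yaw": 0},
    {"hand": 0.75,"travel": [0,0,0],"yaw": 4},
    {"hand": 0.75,"travel": [0,0,0],"yaw": 6},
    {"hand": 0.75,"travel": [0,0,0],"yaw": 6},
    {"hand": 0.75,"travel": [0,0,0],"yaw": 6},
    {"hand": 0.75,"travel": [0,0,0],"yaw": 6},
    {"hand": 0.75,"travel": [0,0,0],"yaw": 6},
    {"hand": 0.75,"travel": [0,0,0],"yaw": 6},
    {"hand": 0.75,"travel": [0,0,0],"yaw": 6},
    {"hand": 0.75,"travel": [0,0,0],"yaw": 6},
    {"hand": 0.75,"travel": [0,0,0],"yaw": 6},
    {"hand": 0.75,"travel": [0,0,0],"yaw": 6},
    {"hand": 0.75,"travel": [0,0,0],"yaw": 6},
    {"hand": 0.75,"travel": [0,0,0],"yaw": 0}
  ],
  "newtons": 70
}}

```text
t: 31.4
tcp_pos: [0.5996, -0.0915, 0.1179]
tool_rot: [0.521, 0.854, -0.0, -0.001]
force: [-2.3, 0.8, 4.3]
finger_gap: 0.404
```

```bash
python3 go.py .6000 -.0918 .118 97.2
python3 - <<'E'
from h import *
from station import manip
d=manip.snapshot("scene");pickle.dump(d,open("scene15.pkl","wb"));crop(d,222,170,262,225,14,"pics/s15.png")
E
```

```text
t 31.40 tcp [ 0.5996 -0.0915  0.1179] yang 27.21 zax [-0.0017  0.0002 -1.    ] q1 -0.34 q6 -0.81 F [-2.2723  0.7614  4.2951] T [-0.0164  0.6167 -0.0557] gap 0.404
tool delta mm [-0.4567  0.1655 -0.145 ]
yaw -69.98689700704735
```

View pics/s15.png

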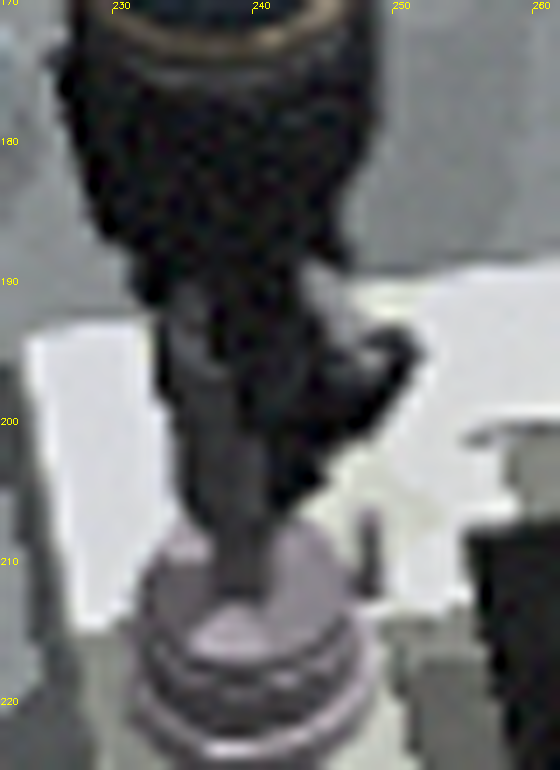

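Call:
{"method": "servo_tool", "body": {
  "increments": [
    {"hand": 0.75,"travel": [0,0,0],"yaw": 4},
    {"hand": 0.75,"travel": [0,0,0],"yaw": 4},
    {"hand": 0.75,"travel": [0,0,0],"yaw": 4},
    {"hand": 0.75,"travel": [0,0,0],"yaw": 4},
    {"hand": 0.75,"travel": [0,0,0],"yaw": 4},
    {"hand": 0.75,"travel": [0,0,0],"yaw": 2},
    {"hand": 0.75,"travel": [0,0,0],"yaw": 0}
  ]
}}

```text
t: 32.15
tcp_pos: [0.5996, -0.0914, 0.1178]
tool_rot: [0.674, 0.739, -0.001, -0.001]
force: [-3.2, 0.8, 4.4]
finger_gap: 0.408
```

```bash
python3 go.py .6000 -.0918 .118 97.2
```

```text
t 32.15 tcp [ 0.5996 -0.0914  0.1178] yang 5.32 zax [-0.0018  0.0003 -1.    ] q1 -0.34 q6 -0.43 F [-3.2286  0.8491  4.3774] T [0.0416 0.7855 0.0091] gap 0.408
tool delta mm [-0.3997  0.3797 -0.1839]
yaw -91.87673167754298
```

Call:
{"method": "servo_tool", "body": {
  "increments": [
    {"hand": 0.75,"travel": [0,0,0],"yaw": 2.5},
    {"hand": 0.75,"travel": [0,0,0],"yaw": 2.5},
    {"hand": 0.75,"travel": [0,0,0],"yaw": 2.5},
    {"hand": 0.75,"travel": [0,0,0],"yaw": 2.5},
    {"hand": 0.75,"travel": [0,0,0],"yaw": 2}
  ]
}}

```text
t: 32.65
tcp_pos: [0.5995, -0.0914, 0.1178]
tool_rot: [0.747, 0.664, -0.001, -0.001]
force: [-3.0, 0.3, 4.2]
finger_gap: 0.404
```

```bash
python3 go.py .6000 -.0918 .118 97.2
python3 - <<'E'
from h import *
from station import manip
d=manip.snapshot("scene");pickle.dump(d,open("scene16.pkl","wb"));crop(d,222,170,262,225,14,"pics/s16.png")
E
```

```text
t 32.65 tcp [ 0.5995 -0.0914  0.1178] yang -6.72 zax [-0.002   0.0003 -1.    ] q1 -0.34 q6 -0.22 F [-3.0469  0.3499  4.2471] T [0.18   0.7646 0.1286] gap 0.404
tool delta mm [-0.3145  0.5378 -0.1759]
yaw -103.91802433750573
```

View pics/s16.png

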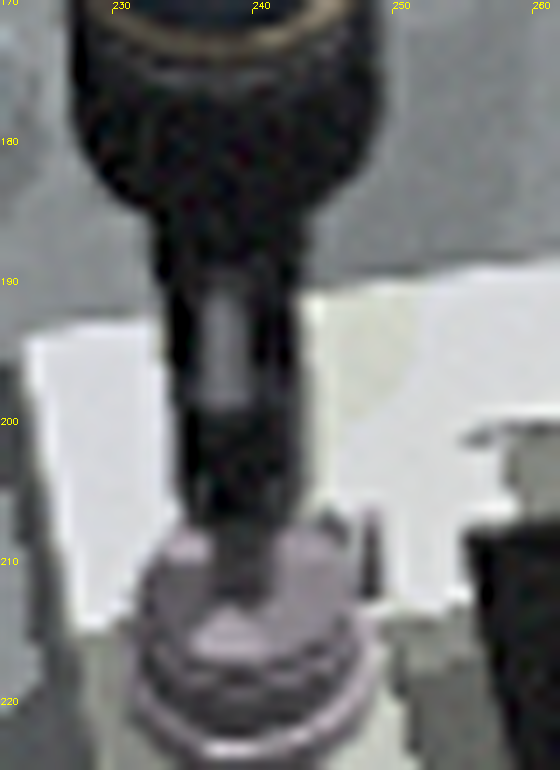

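The pointer has reappeared at (245.5,207), just short of the pin at (248,209). I finish with small steps, watching the torque.

Call:
{"method": "servo_tool", "body": {
  "increments": [
    {"hand": 0.75,"travel": [0,0,0],"yaw": 2},
    {"hand": 0.75,"travel": [0,0,0],"yaw": 2},
    {"hand": 0.75,"travel": [0,0,0],"yaw": 1}
  ]
}}

```text
t: 33.0
tcp_pos: [0.5995, -0.0914, 0.1178]
tool_rot: [0.775, 0.631, -0.001, -0.001]
force: [-3.5, 1.3, 5.4]
finger_gap: 0.405
```

```bash
python3 go.py .6000 -.0918 .118 97.2
```

```text
t 33.00 tcp [ 0.5995 -0.0914  0.1178] yang -11.69 zax [-0.002   0.0004 -1.    ] q1 -0.34 q6 -0.13 F [-3.4839  1.2939  5.4322] T [0.1655 0.7485 0.0995] gap 0.405
tool delta mm [-0.3004  0.5611 -0.1713]
yaw -108.88760037560003
```

Call:
{"method": "servo_tool", "body": {
  "increments": [
    {"hand": 0.75,"travel": [0,0,0],"yaw": 2},
    {"hand": 0.75,"travel": [0,0,0],"yaw": 2},
    {"hand": 0.75,"travel": [0,0,0],"yaw": 1}
  ]
}}

```text
t: 33.3
tcp_pos: [0.5995, -0.0914, 0.1178]
tool_rot: [0.801, 0.599, -0.001, -0.001]
force: [-2.3, 1.6, 5.0]
finger_gap: 0.401
```

```bash
python3 go.py .6000 -.0918 .118 97.2
```

```text
t 33.30 tcp [ 0.5995 -0.0914  0.1178] yang -16.47 zax [-0.0023 -0.0004 -1.    ] q1 -0.33 q6 -0.05 F [-2.304   1.5525  4.9538] T [0.3736 0.7427 1.135 ] gap 0.401
tool delta mm [-0.2375  0.6374 -0.1569]
yaw -113.66911922636565
```

The torque has jumped from 0.1 to 1.1 N m: the screw is at its stop. One small confirming step, then relax and look.

Call:
{"method": "servo_tool", "body": {
  "increments": [
    {"hand": 0.75,"travel": [0,0,0],"yaw": 1},
    {"hand": 0.75,"travel": [0,0,0],"yaw": 0},
    {"hand": 0.75,"travel": [0,0,0],"yaw": 0}
  ]
}}

```text
t: 33.6
tcp_pos: [0.5994, -0.0913, 0.1178]
tool_rot: [0.805, 0.593, -0.001, -0.0]
force: [-2.1, 1.3, 5.8]
finger_gap: 0.403
```

```bash
python3 go.py .6000 -.0918 .118 97.2
python3 - <<'E'
from h import *
from station import manip
d=manip.snapshot("scene");pickle.dump(d,open("scene17.pkl","wb"));crop(d,222,170,262,225,14,"pics/s17.png")
E
```

```text
t 33.60 tcp [ 0.5994 -0.0913  0.1178] yang -17.26 zax [-0.0025 -0.0011 -1.    ] q1 -0.33 q6 -0.03 F [-2.0837  1.2616  5.785 ] T [0.3737 0.7318 1.4617] gap 0.403
tool delta mm [-0.2633  0.6701 -0.1814]
yaw -114.46232860506619
```

View pics/s17.png

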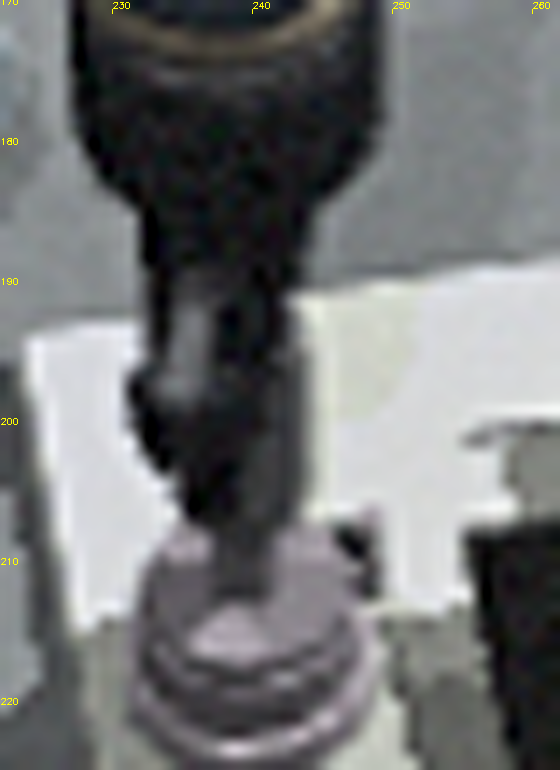

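The pointer now touches the pin at (247,209): home. I unload the grip, let go, and withdraw upwards and clear.

Call:
{"method": "servo_tool", "body": {
  "increments": [
    {"hand": 0.75,"travel": [0,0,0],"yaw": -1},
    {"hand": 0.5,"travel": [0,0,0],"yaw": 0},
    {"hand": 0.15,"travel": [0,0,0],"yaw": 0},
    {"hand": 0.1,"travel": [0,0,0],"yaw": 0},
    {"hand": 0.1,"travel": [0,0,0],"yaw": 0},
    {"hand": 0.1,"travel": [0,0,-10],"yaw": 0},
    {"hand": 0.1,"travel": [0,0,-25],"yaw": 0},
    {"hand": 0.1,"travel": [0,0,-35],"yaw": 0},
    {"hand": 0.1,"travel": [0,0,-40],"yaw": 0},
    {"hand": 0.1,"travel": [0,0,-30],"yaw": 0}
  ]
}}

```text
t: 34.65
tcp_pos: [0.6011, -0.0918, 0.261]
tool_rot: [0.803, 0.596, 0.001, 0.001]
force: [-0.4, -0.0, 1.1]
finger_gap: 0.904
```

```bash
python3 go.py .42 -.25 .25
```

```text
t 34.65 tcp [ 0.6011 -0.0918  0.261 ] yang -16.80 zax [ 0.0034 -0.0011 -1.    ] q1 -0.34 q6 -0.04 F [-0.3762 -0.0066  1.0584] T [0.027  0.0093 0.0161] gap 0.904
tool delta mm [-203.7469 -127.7245   10.5845]
```

Call:
{"method": "servo_tool", "body": {
  "increments": [
    {"hand": 0.1,"travel": [-30,-18,0],"yaw": 0},
    {"hand": 0.1,"travel": [-38,-24,0],"yaw": 0},
    {"hand": 0.1,"travel": [-38,-24,0],"yaw": 0},
    {"hand": 0.1,"travel": [-38,-24,0],"yaw": 0},
    {"hand": 0.1,"travel": [-38,-24,0],"yaw": 0},
    {"hand": 0.1,"travel": [-38,-24,0],"yaw": 0},
    {"hand": 0.1,"travel": [-38,-10,0],"yaw": 0},
    {"hand": 0.1,"travel": [0,0,0],"yaw": 0}
  ]
}}

```text
t: 35.45
tcp_pos: [0.3824, -0.3, 0.2588]
tool_rot: [0.805, 0.594, -0.001, 0.002]
force: [1.1, 0.1, -0.6]
finger_gap: 0.903
```

```bash
python3 go.py
python3 - <<'E'
from h import *
from station import manip
for n in("scene","top"):
    d=manip.snapshot(n);pickle.dump(d,open(n+"18.pkl","wb"));cv2.imwrite(f"pics/{n}18.png",cv2.resize(d["pixels"],(800,600),interpolation=2))
t=ld("top18.pkl");s=ld("scene18.pkl")
crop(t,205,115,295,210,6,"pics/t18.png");crop(s,215,170,305,255,7,"pics/s18.png")
E
```

```text
t 35.45 tcp [ 0.3824 -0.3     0.2588] yang -17.13 zax [ 0.0011 -0.0037 -1.    ] q1 -0.89 q6 -0.60 F [ 1.0901  0.1244 -0.6263] T [-0.0386 -0.0029  0.0204] gap 0.903
```

View pics/t18.png

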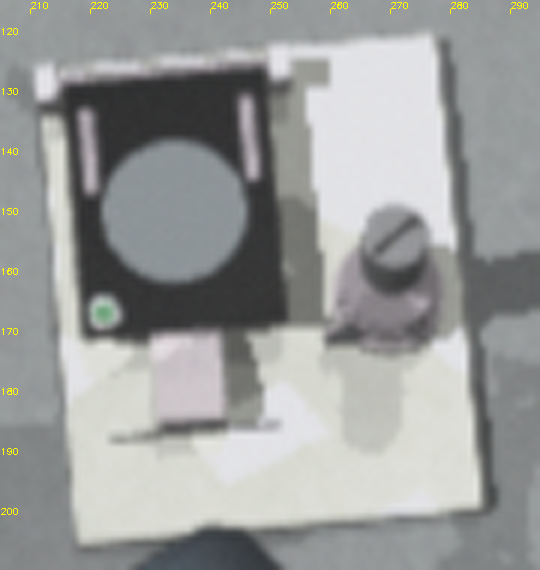

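View pics/s18.png

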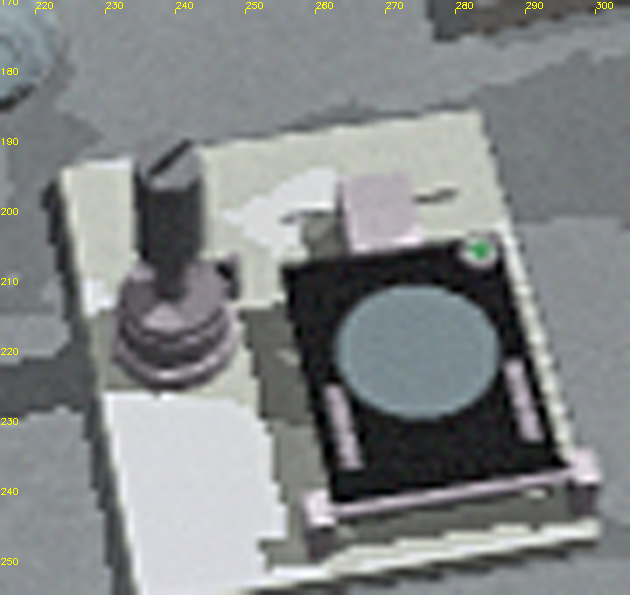

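View pics/scene18.png

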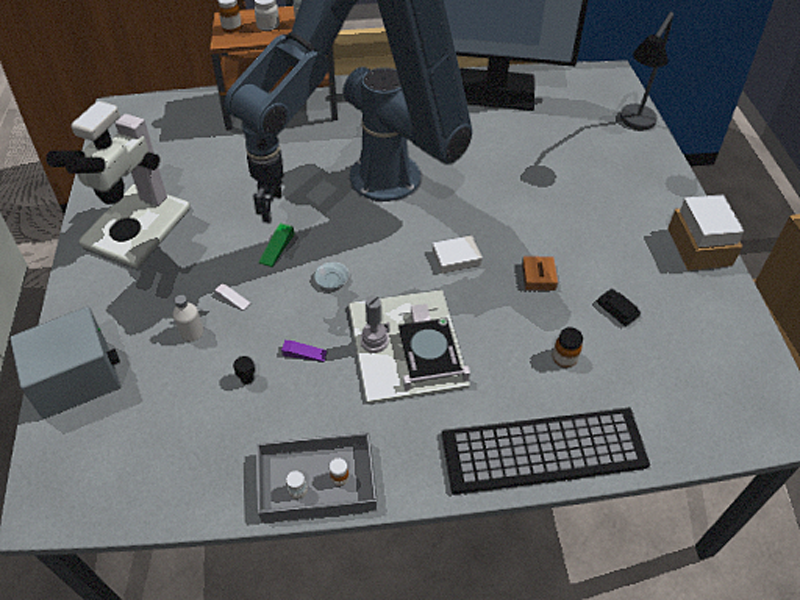

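Everything stands as intended: the key is upright in the screw, its pointer is at the pin (247,209), and nothing else has moved. The heel is now evenly lit, so one last wedge check.

Run:
```python
from h import *
np.set_printoptions(precision=2,suppress=True)
t=ld("top18.pkl");s=ld("scene18.pkl")
u=np.array([.998,.0628]);v=np.array([-.0628,.998])
for n,d,k,xs,cols in(("top",t,(-.0865,206.88),(226,249),range(232,241)),("scene",s,None,(257,278),range(265,273))):
    if k is None:
        k=(-.143,236.89+0)
    g=cv2.cvtColor(d["pixels"],6).astype(int)
    print(n,g[(181 if n=="top" else 190):(190 if n=="top" else 200),cols[0]:cols[-1]+1])
# top edge: half-level crossing from heel (lit) to dark back face
g=cv2.cvtColor(t["pixels"],6).astype(float)
for x in range(232,241):
    c=g[178:190,x];hi=c[:4].mean();lo=c.min();h=(hi+lo)/2;i=np.argmax(c<h);print(x,round(178+i-1+(c[i-1]-h)/(c[i-1]-c[i]),2),end=" ")
L=np.array([.5241,.0243])
for du in(-.003,0,.003): print(du,proj(t,[[*(L+du*u+y*v),.046] for y in(-.015,0,.015)]).tolist())
def led(d,b):
    x0,y0,x1,y1=b;p=d["pixels"][y0:y1,x0:x1].astype(float)
    w=np.clip(p[:,:,1]-np.maximum(p[:,:,0],p[:,:,2])-10,0,None)
    yy,xx=np.mgrid[y0:y1,x0:x1];return np.array([(w*xx).sum(),(w*yy).sum()])/w.sum()
A=led(t,(216,160,228,173));B=led(s,(277,200,290,211));print(A,B,tri(t,A,s,B))
```

```text
top [[200 200 201 200 201 201 200 200 201]
 [200 200 201 200 202 201 201 201 201]
 [199 198 199 199 198 197 197 198 197]
 [180 178 178 177 173 172 171 169 167]
 [132 125 125 123 111 111 107  99  95]
 [ 99  86  88  90  93 111 111 111 108]
 [134 132 134 134 140 167 173 175 176]
 [184 187 187 186 190 216 221 222 222]
 [193 193 192 193 194 213 223 225 224]]
scene [[198 192 190 192 192 192 190 193]
 [195 194 193 185 193 191 190 192]
 [194 196 196 193 198 195 198 190]
 [199 195 194 193 195 194 195 193]
 [197 197 193 192 190 191 182 187]
 [185 177 175 175 176 179 173 175]
 [178 173 174 177 176 173 177 175]
 [176 174 180 178 177 176 175 178]
 [178 178 174 178 173 172 175 174]
 [178 173 178 176 172 178 176 180]]
232 184.64 233 184.66 234 184.64 235 184.59 236 184.43 237 184.27 238 184.27 239 184.27 240 184.27 -0.003 [[241.2324706856877, 185.4477473404207], [236.9172560214065, 185.84964294667927], [232.6010661810169, 186.25154056539392]]
0 [[241.1544260410703, 184.5994594132532], [236.84045886172692, 185.00115986513734], [232.52551632153148, 185.4028534488975]]
0.003 [[241.0764233147716, 183.751660775921], [236.76370116005316, 184.15316640101787], [232.45000345985756, 184.55465629318667]]
[221.86 166.73] [283.12 205.19] (array([0.59, 0.07, 0.06]), np.float64(0.0003714325851478585))
```

```bash
python3 -c "
from station import manip
s=manip.sense();print(s['t'],s['force']);print(manip.sign_off())"
```

```text
35.55 [ 0.0048187   0.0326641  -0.26669469]
the job is handed in; nothing more can be done
None
```

The job is done and handed in at 35.6 s of the 72 s. The wedge is under the stage and the clamp screw is home. The key is left standing in the screw, with the robot touching nothing.

- **Wedge:** I slid it thin end first under the middle of the near edge. After a first look it seemed about 2 mm short, so I regripped it, nudged it forward about 2 mm and let go.
- **Wedge checks, not in full agreement:** The last pictures put its thick end about 1.5–2.5 mm past the line, while the arm's position reading put it about 1.2 mm short. The measured plate lift was about 0.9–1.0 of full. All of these are within roughly 3 mm (about 0.004 rad of tilt), so I left it there.
- **Screw:** I turned it about 114° with the key, released the key standing in the slot, and took a fresh grip. I then turned it about another 114°, until the torque jumped from 0.1 to about 1.5 N m.
- **Final view:** The pointer is against the pin and the key stands upright in the screw. The other objects look undisturbed in the last scene picture. I did not measure their positions.

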